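Load a mould kit tray: inserts face up, cases in one column

TASK

Load the kit tray that goes to the press with this mould. Lay both cavity inserts flat in the foam pockets, one in each, with the cavity face up, and stack all the closed cases lid up in one square, centred column in the bay between the corner angles, the long cases underneath the short ones. Let go of everything and leave the jar, the hammer and the blue bin where they are.

Things in the scene. Friction and masses are not known exactly. Their poses are not given: they have to be found in the camera images.
- kit_tray: Plywood kit tray fixed to the bench on the right, 300 x 360 mm (x, y), board 12 mm thick, with 18 mm high edge beads. Origin at the centre of its underside. Its -y half holds the case bay, its +y half a grey foam strip with two square pockets side by side along x.
- bay (a point): Centre of the case bay, on the top of the board (12 mm above the bench): a 158 x 68 mm place, long way along the tray's x, marked by a black rubber mat and four aluminium corner angles 10 mm high with the middles of the sides open. The column of cases is built here, length along the tray's x.
- pocket_1 (a point): Centre of the floor of one square foam pocket (12 mm above the bench), 66 x 66 mm, 8 mm deep, sides along the tray's x and y.
- pocket_2 (a point): Centre of the floor of the other pocket, the same; 136 mm from the first along the tray's x.
- case_long_1: Closed hinged black plastic case with a grey panel on its lid and two steel latches on one long side, 150 x 60 x 36 mm (x, y, z). Origin at the centre of its underside, x along its length, z up through the lid. It lies flat, lid up, somewhere on the left half of the bench; about 0.32 kg. It may be absent (None).
- case_long_2: Closed hinged black plastic case with a grey panel on its lid and two steel latches on one long side, 150 x 60 x 36 mm (x, y, z). Origin at the centre of its underside, x along its length, z up through the lid. It lies flat, lid up, somewhere on the left half of the bench; about 0.32 kg. It may be absent (None).
- case_long_3: Closed hinged black plastic case with a grey panel on its lid and two steel latches on one long side, 150 x 60 x 36 mm (x, y, z). Origin at the centre of its underside, x along its length, z up through the lid. It lies flat, lid up, somewhere on the left half of the bench; about 0.32 kg. It may be absent (None).
- case_short_1: Closed hinged black plastic case with a grey panel on its lid and two steel latches on one long side, 105 x 60 x 36 mm (x, y, z). Origin at the centre of its underside, x along its length, z up through the lid. It lies flat, lid up, somewhere on the left half of the bench; about 0.24 kg. It may be absent (None).
- case_short_2: Closed hinged black plastic case with a grey panel on its lid and two steel latches on one long side, 105 x 60 x 36 mm (x, y, z). Origin at the centre of its underside, x along its length, z up through the lid. It lies flat, lid up, somewhere on the left half of the bench; about 0.24 kg. It may be absent (None).
- case_short_3: Closed hinged black plastic case with a grey panel on its lid and two steel latches on one long side, 105 x 60 x 36 mm (x, y, z). Origin at the centre of its underside, x along its length, z up through the lid. It lies flat, lid up, somewhere on the left half of the bench; about 0.24 kg. It may be absent (None).
- insert_1: Aluminium cavity insert, block 60 x 60 x 40 mm, 0.34 kg, origin at its centre. +x points out of the cavity face (60 x 60 mm, with a 36 mm square recess, 14 mm deep, round boss inside), -x out of the plain back with four screw holes; faces at x = +-20 mm, sides at y, z = +-30 mm. It starts standing on a narrow side, z up, x pointing ahead and to the robot's left (yaw 0.2 to 1.3 rad).
- insert_2: Aluminium cavity insert, block 60 x 60 x 40 mm, 0.34 kg, origin at its centre. +x points out of the cavity face (60 x 60 mm, with a 36 mm square recess, 14 mm deep, round boss inside), -x out of the plain back with four screw holes; faces at x = +-20 mm, sides at y, z = +-30 mm. It starts standing on a narrow side, z up, x pointing ahead and to the robot's left (yaw 0.2 to 1.3 rad).
- paste_jar: White jar of hand paste with a black lid, 70 mm across, 85 mm tall, beyond the work; a bystander. Origin at the centre of its underside.
- mallet: Hammer, 220 mm long, lying along y beyond the work; a bystander. Origin under its handle, x along it towards the head.
- parts_bin: Blue open parts bin, 90 x 150 x 60 mm, beyond the tray; a bystander. Origin at the centre of its underside.
There are look-alikes about, which are no part of the job. What is shaped like the case_short_1 but green is not meant.

How it is judged:
By the outcome, as a careful person would: the job done as asked, in the order asked, and still so for the second after the job is handed in, with the robot touching nothing.
Of case_long_1, case_long_2, case_long_3, case_short_1, case_short_2, case_short_3 only 4 to 6 are there at a start; the rules pass over those that are not, and their reading is None.
At some moment in a run one of case_short_1, case_short_2, case_short_3 may be knocked a few centimetres aside while the robot is not near it.
Once in a run the grip may slacken for a moment while it holds something.
It also fails if it takes over 210 s, if anything falls off the work surface, if the arm or the gripper's body presses on something with over 40 N, if the wrist force passes 120 N, or if a joint passes its speed limit or range.

ROBOT

A 6-joint arm with a two-finger parallel gripper is mounted at the origin on the work surface. World frame = base frame: x ahead of the robot, y to its left, z up, the work surface at z = 0. Lengths are in mm, angles in rad, forces in N, time in s.
With the tool pointing down it reaches from about 350 to 775 mm from the base axis. Payload 7.3 kg.
Tool frame: the origin (TCP) lies at the centre of the arm's flange, where the gripper is bolted on; the fingertips stand 178 mm ahead of it and the grasp point (between the pads) lies 159 mm ahead of it; z points along the fingers, y is the line along which they close (so a half turn about z gives the same grasp; the last joint's range is limited). The gripper opens to 92 mm and grips with 3 to 60 N. Pads are 19 mm wide; open, the fingers measure 130 mm over their backs; the gripper's body (75 mm by 190 mm) begins 47 mm behind the grasp point.
Start: joints at [-1.288, 0.342, 1.524, -0, 1.275, -0.146], TCP at [218.304, -477.463, 404.741] pointing down, gripper open.
Joint ranges: [-2.53, 2.53], [-0.77, 2.02], [0.04, 2.7], [-1, 4.14], [0.28, 2.66], [-3.11, 3.11]. Speed limits (rad/s): [2.57, 2.57, 3.14, 3.14, 3.14, 3.14].

INTERFACE

Orientations are given as [roll, pitch, yaw] about the fixed x, y, z axes, in that order (R = Rz(yaw) Ry(pitch) Rx(roll)).
In Python, from plant import * gives the robot as it stands. The module is installed in compiled form; this text tells all that it offers.
- The arm moves only by the shell command python3 -m inch 'ROWS'. ROWS is JSON, a list of rows, each a list of 5 numbers: the shift along the tool's x, y, z in m, then the turn about the tool's z in rad, then the opening, from 0 (shut) to 1 (fully open). In form: [[tx, ty, tz, spin, claw], ...]. A call has 1 to 8 rows; each row is the pose to reach, as a shift and turn from the pose commanded when the call began, along the tool's axes at that moment; what a row does not reach only later rows make up. A row lasts 1/12 s, in which the tool goes at most 41.7 mm and 7.16 degrees, less where a joint would pass 70% of its speed; a pose out of reach is approached as far as the arm can. A call with a gripper value outside its range is refused whole. The fingers move at their own pace and stop on an object; the grip force is fixed at half the most. Time passes only in rows, so rows that repeat a pose let the fingers close. It gives the time, the measured TCP pose, the force, the opening and the grip force at its end, in the units of the state.
- get_obs(): the state, without advancing time (a new reading comes with each control period).
- capture(name): name is "side" or "top"; returns a dict with "color" (480x640x3 uint8, red, green, blue), "intrinsics" (3x3 intrinsics, pixels), "distortion" ([k1, k2, p1, p2, k3] as OpenCV has them; the pictures are not rectified), "pose" (4x4, takes a point from camera to world coordinates). Camera axes: x right, y down, z forward; pixel columns grow to the right and rows downward; lengths in mm; the calibration is good to about 2 mm. A picture is of the moment at which its call begins. There is no depth.
- close_job(): hands the job in; it is judged then, once.
Trained networks look in a picture, given as the dict that the camera call returned (one of the last four; its "shot" number tells which), for a name from the list of things; names that differ only in an ending like _2 or _b are one class to them, and where a whole thing is asked for, a point or a joint stands for the part that bears it (a point fixed in the world has none). Each returns a list of dicts, best first, with "conf" (0 to 1); they miss things now and then, are a little off and sometimes report something else, mostly with a low value. They report only what shows in the picture. A call takes as long as a camera call. They do not tell look-alikes from the thing itself.
- look_for(picture, target): "rect" ([centre column, centre row, width, height] in pixels, round what is visible of it).
- trace(picture, target): "pixels" (480x640 bool, what is visible of it) and "rect" ([centre column, centre row, width, height] in pixels, round what is visible of it).
- tip_of(picture, target): "centre" ([column, row] in pixels: a listed point, or the origin of a listed thing).
The state is a dict: "time": time; "joint_positions": joint angles; "dq": joint speeds; "tau": joint torques, N m; "tool_pos": TCP position; "tcp_rot": TCP orientation; "contact_force": force on the tool from outside, world axes, zero at the start; "moment": the same for the moment, N m; "grip_width": finger opening in mm; "finger_force": force on a finger pad.
Only numpy, scipy, OpenCV 4.12 (cv2) and the standard library are available. Lean on these libraries where they do the work, as an engineer would, in place of code of your own. Each camera call takes 0.05 s, during which the arm holds its last target. There are 200 camera calls.

## Working session

There is one attempt and no reset: what is moved stays moved. The work goes in short steps, Python scripts to look and compute and a shell command to move; the robot and the scene stay as the last step left them, time stands still between calls to the robot, and variables do not carry over. Pictures are saved under pics/ and viewed, at most 14 in all, crops included, and the job is handed in when it is done.

```bash
mkdir -p pics; python3 - <<'E'
from plant import *
import cv2,numpy as np
np.set_printoptions(precision=3,suppress=True)
for n in("side","top"):
    p=capture(n); cv2.imwrite(f"pics/{n}0.png",p["color"][...,::-1])
    print(n,p.keys(),p["intrinsics"],p["distortion"],p["pose"])
    for t in("kit_tray","case_long_1","case_short_1","insert_1","bay","pocket_1"):
        print(t,[(np.round(d["centre"]),round(d["conf"],2)) for d in tip_of(p,t)])
print(get_obs())
E
```

```text
side dict_keys(['color', 'intrinsics', 'distortion', 'pose', 'shot']) [[447.931   0.    322.854]
 [  0.    447.931 245.251]
 [  0.      0.      1.   ]] [-0.101  0.     0.     0.     0.   ] [[ -0.803  -0.387   0.454  91.947]
 [ -0.597   0.533  -0.6   525.258]
 [ -0.011  -0.752  -0.659 633.679]
 [  0.      0.      0.      1.   ]]
kit_tray [(array([385., 194.]), 0.58)]
case_long_1 [(array([204., 435.]), 0.71), (array([136., 371.]), 0.69), (array([245., 368.]), 0.65), (array([390., 216.]), 0.6)]
case_short_1 [(array([374., 465.]), 0.92), (array([230., 259.]), 0.69), (array([186., 316.]), 0.67), (array([308., 316.]), 0.63)]
insert_1 [(array([277., 227.]), 0.84), (array([355., 255.]), 0.8)]
bay [(array([405., 172.]), 0.96)]
pocket_1 [(array([391., 216.]), 0.93), (array([341., 197.]), 0.84)]
top dict_keys(['color', 'intrinsics', 'distortion', 'pose', 'shot']) [[438.764   0.    323.885]
 [  0.    438.764 244.732]
 [  0.      0.      1.   ]] [-0.032  0.     0.     0.     0.   ] [[   0.013   -0.997    0.078  420.452]
 [  -1.      -0.014   -0.011   14.688]
 [   0.012   -0.078   -0.997 1067.68 ]
[... 211 characters left out ...]
.]), 0.77), (array([289., 180.]), 0.71), (array([208., 372.]), 0.58)]
insert_1 [(array([333., 190.]), 0.94), (array([340., 270.]), 0.8)]
bay [(array([485., 240.]), 0.78)]
pocket_1 [(array([410., 212.]), 0.87), (array([412., 267.]), 0.83)]
{'time': 0.7, 'joint_positions': array([-1.288,  0.342,  1.524,  0.   ,  1.275, -0.146]), 'dq': array([ 0.   , -0.002, -0.   ,  0.001,  0.001,  0.001]), 'tau': array([  0.   , -43.103, -24.445,   0.072,   0.048,  -0.   ]), 'tool_pos': array([ 218.309, -477.46 ,  404.765]), 'tcp_rot': array([ 3.141, -0.   ,  0.429]), 'contact_force': array([ 0.263, -0.111, -0.003]), 'moment': array([0.039, 0.046, 0.001]), 'finger_force': 0.0, 'grip_width': 91.93647630160943}
```

View pics/top0.png

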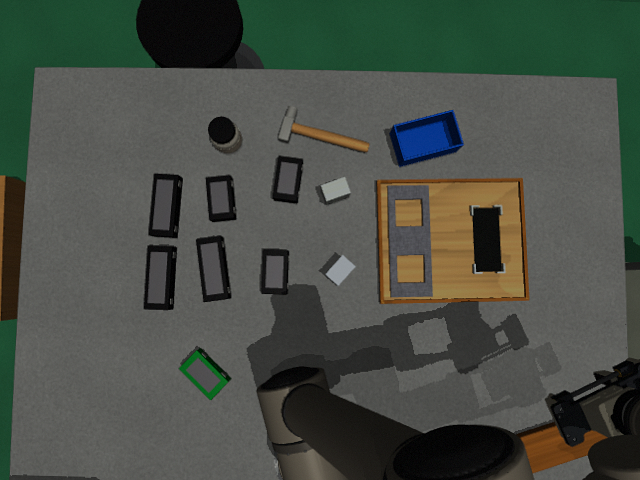

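View pics/side0.png

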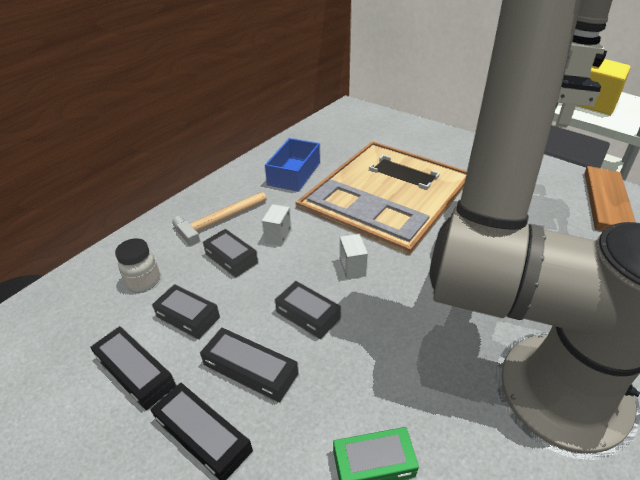

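Top view: the long black cases are at px (165,205), (160,277) and (213,268). The short black ones are at (220,198), (288,180) and (274,271). The inserts are at (335,190) and (340,270). Pockets are at (408,212) and (410,268), the bay at (487,239).
What could be taken for a short case: black (220,198), (288,180), (274,271), or green (205,373), which is excluded. That makes six cases.

```bash
cat >h.py <<'E'
from plant import *
import cv2,numpy as np
from scipy.optimize import minimize
np.set_printoptions(precision=2,suppress=True)
def proj(p,X):
    T=np.linalg.inv(p["pose"]); r,_=cv2.Rodrigues(T[:3,:3])
    return cv2.projectPoints(np.float64(X).reshape(-1,1,3),r,T[:3,3],p["intrinsics"],p["distortion"])[0][:,0]
def ray(p,uv):
    q=cv2.undistortPoints(np.float64(uv).reshape(1,1,2),p["intrinsics"],p["distortion"])[0,0]
    return p["pose"][:3,3],p["pose"][:3,:3]@[q[0],q[1],1]
def onplane(p,uv,z):
    c,d=ray(p,uv); return c+d*(z-c[2])/d[2]
def tri(a,ua,b,ub):
    (c,d),(e,f)=ray(a,ua),ray(b,ub)
    s,t=np.linalg.lstsq(np.c_[d,-f],e-c,rcond=None)[0]
    return (c+s*d+e+t*f)/2,np.linalg.norm(c+s*d-e-t*f)
def box(x,y,yaw,size,z0=0):
    l,w,h=size
    P=np.array([[i*l/2,j*w/2,k*h] for i in(-1,1) for j in(-1,1) for k in(0,1)])
    c,s=np.cos(yaw),np.sin(yaw)
    return P@np.array([[c,s,0],[-s,c,0],[0,0,1]])+[x,y,z0]
S=8
def sil(p,P):
    m=np.zeros((480,640),np.uint8); h=cv2.convexHull(np.float32(proj(p,P)))
    cv2.fillConvexPoly(m,np.int32(np.round(h*16)),255,cv2.LINE_AA,4); return m/255.
def fit(views,size,x,y,yaws,z=None):
    """views: [(picture,mask)]; returns cost,(x,y,yaw,z0)"""
    def cost(v):
        return sum(1-(np.minimum(a:=sil(p,box(v[0],v[1],v[2]/50,size,v[3] if len(v)>3 else 0)),m).sum()/np.maximum(a,m).sum()) for p,m in views)/len(views)
    best=None
    for yw in yaws:
        v0=[x,y,yw*50]+([z] if z is not None else [])
        sx=np.vstack([v0]+[np.array(v0)+8*np.eye(len(v0))[i] for i in range(len(v0))])
        r=minimize(cost,v0,method="Nelder-Mead",options=dict(initial_simplex=sx,xatol=.1,fatol=1e-4,maxiter=200))
        if best is None or r.fun<best.fun: best=r
    v=best.x.copy(); v[2]/=50; return best.fun,v
SZ=dict(case_long_1=(150,60,36),case_short_1=(105,60,36),insert_1=(40,60,60))
def find(names,cap=None,z=None):
    ps=cap or [capture("top"),capture("side")]; out=[]
    for n in names:
        tr=[[d for d in trace(p,n) if d["conf"]>.3] for p in ps]
        for d in tr[0]:
            c=onplane(ps[0],d["rect"][:2],SZ[n][2]*.8)
            uv=proj(ps[1],[[c[0],c[1],SZ[n][2]/2]])[0]
            near=[e for e in tr[1] if np.hypot(*(np.array(e["rect"][:2])-uv))<30]
            vs=[(ps[0],d["pixels"].astype(float))]+[(ps[1],e["pixels"].astype(float)) for e in near[:1]]
            col=np.median(ps[0]["color"][d["pixels"]],0)
            yaws=[.3,.75,1.2] if "insert" in n else [-1.2,-.4,.4,1.2]
            f,v=fit(vs,SZ[n],c[0],c[1],yaws,z)
            print(n,"conf",round(d["conf"],2),"px",np.round(d["rect"]),"nviews",len(vs),"cost",round(f,3),"pose",v,"rgb",col)
            out.append((n,v))
    return ps,out
E
python3 - <<'E'
from h import *
ps,o=find(list(SZ),z=0.)
for t in("bay","pocket_1"):
    a,b=[[d["centre"] for d in tip_of(p,t)] for p in ps]
    for u in a:
        for w in b: print(t,u,w,*tri(ps[0],u,ps[1],w), onplane(ps[0],u,12))
p=ps[0];im=p["color"][...,::-1].copy()
for n,v in o:
    for q in ps[:1]: 
        P=proj(p,box(v[0],v[1],v[2],SZ[n],v[3])); cv2.polylines(im,[np.int32(cv2.convexHull(np.float32(P)))],1,(0,255,255),1)
crop=im[140:320,130:540]; cv2.imwrite("pics/fit.png",cv2.resize(crop,(800,351),interpolation=cv2.INTER_CUBIC))
# tray
t=trace(p,"kit_tray")[0]; print(fit([(p,t["pixels"].astype(float))],(300,360,18),420,-280,[0,.1,-.1]))
E
```

```text
case_long_1 conf 0.97 px [216. 268.  35.  70.] nviews 1 cost 0.044 pose [442.93 273.71   0.16 -35.25] rgb [53.  53.5 52.5]
case_long_1 conf 0.97 px [160. 278.  32.  62.] nviews 2 cost 0.051 pose [419.59 394.13  -0.03  -4.55] rgb [37. 37. 36.]
case_long_1 conf 0.76 px [164. 206.  31.  65.] nviews 2 cost 0.064 pose [594.16 388.2   -0.05  -4.03] rgb [35. 35. 35.]
case_long_1 conf 0.55 px [452. 240. 152. 127.] nviews 1 cost 0.393 pose [456.91 -95.44   1.09 677.77] rgb [141. 107.  65.]
case_short_1 conf 0.88 px [220. 197.  34.  52.] nviews 2 cost 0.062 pose [613.68 253.91   0.1   -3.41] rgb [41.5 41.  40. ]
case_short_1 conf 0.66 px [276. 273.  29.  46.] nviews 2 cost 0.1 pose [438.82 118.32  -0.05  -4.47] rgb [53. 53. 53.]
case_short_1 conf 0.6 px [287. 178.  33.  48.] nviews 2 cost 0.087 pose [662.37  93.24  -0.12  -3.32] rgb [41. 41. 41.]
case_short_1 conf 0.58 px [205. 371.  53.  48.] nviews 2 cost 0.075 pose [195.47 278.31   0.81  -8.65] rgb [23. 80. 36.]
insert_1 conf 0.82 px [338. 273.  28.  30.] nviews 2 cost 0.092 pose [442.64 -34.17   0.82  -1.85] rgb [149. 155. 160.]
insert_1 conf 0.78 px [335. 192.  33.  32.] nviews 2 cost 0.125 pose [632.39 -21.34   0.44  -2.48] rgb [149. 155. 148.]
bay [487.2, 235.4] [398.0, 174.5] [ 536.05 -398.98   -1.8 ] 6.984694837178777 [ 531.6  -395.45   12.  ]
pocket_1 [409.1, 212.5] [342.2, 199.1] [ 584.96 -204.38   10.03] 0.31717762395887505 [ 584.79 -203.89   12.  ]
pocket_1 [409.1, 212.5] [392.2, 218.3] [ 533.16 -236.72  -30.42] 125.74881671618957 [ 584.79 -203.89   12.  ]
pocket_1 [409.8, 270.5] [342.2, 199.1] [ 484.68 -153.83   88.74] 110.33298914008618 [ 443.68 -205.33   12.  ]
pocket_1 [409.8, 270.5] [392.2, 218.3] [ 445.2  -203.56   15.93] 3.7147638408702464 [ 443.68 -205.33   12.  ]
(np.float64(0.018603810352283645), array([ 520.59, -307.8 ,    0.03]))
```

View pics/fit.png

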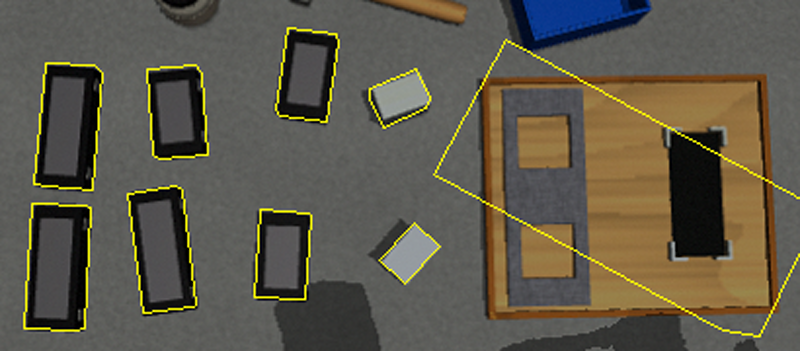

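Overlay check: the yellow outlines sit on all six black cases and both inserts. The one wide outline is a false hit on the tray (conf 0.55), which I ignore. Next I measure the tray features more precisely and plan the first topple push.

```bash
cat >g.py <<'E'
import sys,numpy as np
from plant import *
# args: groups x y ztip yaw ; prints shift rows, each relative to the previous waypoint
o=get_obs(); p=np.array(o["tool_pos"]); yaw=o["tcp_rot"][2]
print("now tip",np.round([*p[:2],p[2]-178,yaw],3),"t",round(o["time"],1),"grip",round(o["grip_width"],1),"J",np.round(o["joint_positions"],2))
a=np.array(sys.argv[1:],float).reshape(-1,4)
for x,y,z,w in a:
    d=np.array([x,y,z+178])-p; c,s=np.cos(yaw),np.sin(yaw)
    t=np.array([c*d[0]+s*d[1],s*d[0]-c*d[1],-d[2]])/1000; sp=-(w-yaw)
    n=max(np.linalg.norm(t)*1000/41.7,abs(sp)/.125)
    print(np.round(t,4),"spin",round(sp,3),"rows>=",round(n,1)); p=np.array([x,y,z+178]); yaw=w
E
python3 - <<'E'
from h import *
from scipy.ndimage import label
ps,o=find(list(SZ))
p=ps[0]; im=p["color"].astype(int); t=trace(p,"kit_tray")[0]; k=t["pixels"]
print(fit([(p,k.astype(float))],(300,360,18),520,-308,[0.03]))
def rect(mask,z,amin,amax):
    n,L,st,_=cv2.connectedComponentsWithStats(mask.astype(np.uint8),connectivity=4)
    for i in range(1,n):
        if amin<st[i,4]<amax:
            c=cv2.findContours((L==i).astype(np.uint8),0,2)[0][0]
            X=np.float32([onplane(p,u[0],z)[:2] for u in c]); print(st[i,:4],cv2.minAreaRect(X))
hull=cv2.erode(k.astype(np.uint8),np.ones((9,9)))>0
roi=np.zeros_like(hull); roi[175:310,375:535]=1
print("mat"); rect(roi&(im.max(2)<35),12,500,5000)
sat=im.max(2)-im.min(2)
print("wood"); rect(roi&(sat>35),12,300,1500)
print("foam"); rect(roi&(sat<25)&(im.max(2)<150),20,500,8000)
E
for a in "632.4 -21.3 0.44" ; do set -- $a; python3 g.py 700 20 150 0.44; done
```

```text
case_long_1 conf 0.88 px [216. 269.  37.  66.] nviews 2 cost 0.07 pose [441.32 266.46   0.15] rgb [59. 58. 58.]
case_long_1 conf 0.66 px [165. 206.  31.  62.] nviews 2 cost 0.067 pose [592.03 389.    -0.05] rgb [35. 35. 34.]
case_long_1 conf 0.6 px [160. 277.  32.  61.] nviews 2 cost 0.064 pose [419.31 394.33  -0.03] rgb [37. 37. 36.]
case_short_1 conf 0.98 px [274. 273.  30.  44.] nviews 2 cost 0.102 pose [436.89 119.67  -0.02] rgb [40.  40.5 40.5]
case_short_1 conf 0.68 px [288. 178.  36.  52.] nviews 2 cost 0.087 pose [660.45  94.49  -0.13] rgb [40. 40. 40.]
case_short_1 conf 0.59 px [221. 197.  32.  47.] nviews 2 cost 0.084 pose [612.26 253.81   0.11] rgb [40. 40. 38.]
insert_1 conf 0.95 px [339. 272.  25.  27.] nviews 2 cost 0.13 pose [441.51 -32.82   0.8 ] rgb [149. 155. 160.]
insert_1 conf 0.8 px [333. 193.  31.  32.] nviews 2 cost 0.106 pose [631.77 -19.91   0.4 ] rgb [149. 154. 147.]
(np.float64(1.0), array([ 520.  , -308.  ,    0.03]))
mat
[473 207  30  66] ((521.6611328125, -394.8788757324219), (159.25437927246094, 67.4286880493164), 1.927517056465149)
wood
[395 199  27  27] ((586.0785522460938, -201.33775329589844), (63.99003601074219, 64.05023193359375), 0.8906909227371216)
[397 255  27  28] ((448.6014709472656, -205.971923828125), (65.1195068359375, 63.75030517578125), 0.7061850428581238)
foam
[375 175 160 135] ((516.5328369140625, -316.2906494140625), (327.00994873046875, 394.5518493652344), 0.5605539083480835)
[387 185  46 112] ((516.46484375, -202.39085388183594), (268.4736022949219, 100.95126342773438), 1.8238805532455444)
[470 205  35  69] ((522.5636596679688, -391.99761962890625), (164.28854370117188, 77.53070068359375), 2.1927566528320312)
now tip [ 2.18312e+02 -4.77463e+02  2.26717e+02  4.29000e-01] t 1.8 grip 91.8 J [-1.29  0.34  1.52  0.    1.28 -0.15]
[ 0.6449 -0.2521  0.0767] spin -0.011 rows>= 16.7
```

```bash
python3 g.py 683 2.3 150 0.42 683 2.3 52 0.42
```

```text
now tip [ 2.18312e+02 -4.77463e+02  2.26717e+02  4.29000e-01] t 1.8 grip 91.8 J [-1.29  0.34  1.52  0.    1.28 -0.15]
[ 0.6221 -0.2431  0.0767] spin 0.009 rows>= 16.1
[0.    0.    0.098] spin -0.0 rows>= 2.4
```

```bash
python3 -m inch '[[0.3,-0.117,0,0,0.44],[0.3,-0.117,0,0,0.44],[0.3,-0.117,0,0,0.44],[0.3,-0.117,0,0,0.44],[0.3,-0.117,0,0,0.44],[0.3,-0.117,0,0,0.44],[0.3,-0.117,0,0,0.44],[0.3,-0.117,0,0,0.44]]'
python3 -m inch '[[0.3,-0.117,0,0,0.44],[0.3,-0.117,0,0,0.44],[0.3,-0.117,0,0,0.44],[0.3,-0.117,0,0,0.44],[0.3,-0.117,0,0,0.44],[0.3,-0.117,0,0,0.44],[0.3,-0.117,0,0,0.44],[0.3,-0.117,0,0,0.44]]'
python3 g.py 683 2.3 52 0.42
```

```text
time: 2.47
tool_pos: [444.1, -243.8, 404.9]
tcp_rot: [3.141, -0.001, 0.43]
contact_force: [0.1, -1.5, -0.2]
grip_width: 43.7
finger_force: 0.0
time: 3.13
tool_pos: [668.3, -12.2, 404.4]
tcp_rot: [-3.141, -0.001, 0.43]
contact_force: [0.3, -0.3, -0.6]
grip_width: 40.5
finger_force: 0.0
now tip [ 6.68307e+02 -1.22040e+01  2.26374e+02  4.30000e-01] t 3.1 grip 40.5 J [-0.13  0.62  1.07  0.    1.45  1.01]
[ 0.0194 -0.007   0.1744] spin 0.01 rows>= 4.2
```

```bash
python3 -m inch '[[0.019,-0.007,0.03,0.01,0.44],[0.019,-0.007,0.07,0.01,0.44],[0.019,-0.007,0.11,0.01,0.44],[0.019,-0.007,0.15,0.01,0.44],[0.019,-0.007,0.174,0.01,0.44],[0.019,-0.007,0.174,0.01,0.44]]'
python3 -m inch '[[-0.01,0,0,0,0.44],[-0.02,0,0,0,0.44],[-0.026,0,0,0,0.44],[-0.032,0,0,0,0.44],[-0.038,0,0,0,0.44],[-0.044,0,0,0,0.44],[-0.05,0,0,0,0.44],[-0.056,0,0,0,0.44]]'
python3 - <<'E'
from h import *
p=capture("side"); cv2.imwrite("pics/s1.png",cv2.resize(p["color"][140:300,200:440,::-1],(720,480)))
E
```

```text
time: 3.63
tool_pos: [679.1, -0.6, 223.6]
tcp_rot: [-3.135, 0.011, 0.419]
contact_force: [-2.1, 1.1, -1.1]
grip_width: 40.4
finger_force: 0.0
time: 4.3
tool_pos: [629.2, -24.0, 230.6]
tcp_rot: [-3.141, 0.001, 0.419]
contact_force: [-0.1, -0.4, 0.5]
grip_width: 40.6
finger_force: 0.0
```

View pics/s1.png

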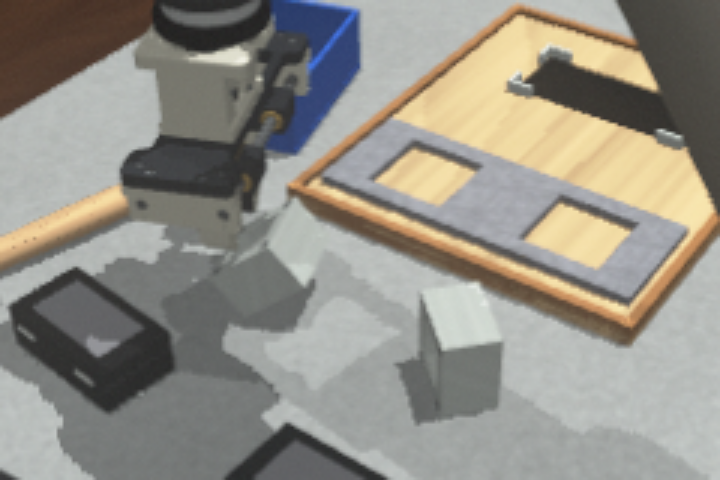

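The insert (crop px (275,260)) is tilting onto its back as planned, so I keep pushing.

```bash
python3 -m inch '[[-0.005,0,0,0,0.44],[-0.01,0,0,0,0.44],[-0.015,0,0,0,0.44],[-0.02,0,0,0,0.44],[-0.02,0,0,0,0.44],[-0.02,0,0,0,0.44],[-0.02,0,0,0,0.44]]'
python3 - <<'E'
from h import *
p=capture("side"); cv2.imwrite("pics/s2.png",cv2.resize(p["color"][140:300,200:440,::-1],(720,480)))
E
```

```text
time: 4.93
tool_pos: [611.8, -31.8, 230.8]
tcp_rot: [3.141, -0.0, 0.419]
contact_force: [0.7, -0.1, -0.6]
grip_width: 39.9
finger_force: 0.0
```

View pics/s2.png

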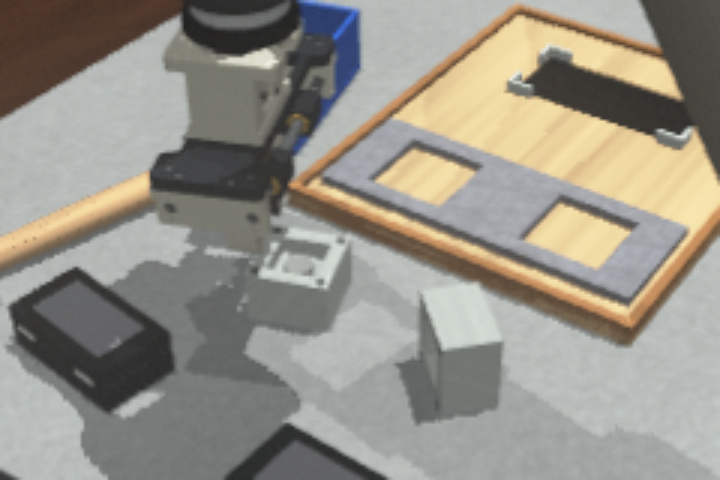

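The insert is flat with its cavity up, at crop px (300,285). Now the second one.

```bash
python3 g.py 612 -32 110 0.42  479 6.5 110 0.81 479 6.5 52 0.81
```

```text
now tip [ 6.11819e+02 -3.17720e+01  5.27820e+01  4.19000e-01] t 5.0 grip 40.4 J [-0.18  0.67  1.48 -0.    0.99  0.98]
[ 0.0001  0.0003 -0.0572] spin -0.001 rows>= 1.4
[-0.1057 -0.0894 -0.    ] spin -0.39 rows>= 3.3
[0.    0.    0.058] spin -0.0 rows>= 1.4
```

```bash
python3 -m inch '[[0,0,-0.04,0,0.44],[0,0,-0.06,0,0.44],[-0.03,-0.025,-0.06,-0.1,0.44],[-0.06,-0.05,-0.06,-0.2,0.44],[-0.085,-0.07,-0.06,-0.3,0.44],[-0.1057,-0.0894,-0.06,-0.39,0.44],[-0.1057,-0.0894,-0.03,-0.39,0.44],[-0.1057,-0.0894,0,-0.39,0.44]]'
python3 -m inch '[[0,0,0,0,0.44],[0,0,0,0,0.44],[-0.01,0,0,0,0.44],[-0.02,0,0,0,0.44],[-0.026,0,0,0,0.44],[-0.032,0,0,0,0.44],[-0.038,0,0,0,0.44],[-0.044,0,0,0,0.44]]'
python3 -m inch '[[-0.006,0,0,0,0.44],[-0.012,0,0,0,0.44],[-0.018,0,0,0,0.44],[-0.024,0,0,0,0.44],[-0.028,0,0,0,0.44],[-0.03,0,0,0,0.44],[-0.03,0,0,0,0.44],[-0.03,0,0,0,0.44]]'
python3 -m inch '[[0,0,-0.04,0,0.44],[0,0,-0.08,0,0.44],[0.03,0,-0.12,0,0.7],[0.06,0,-0.16,0,1],[0.09,0.03,-0.16,0,1],[0.11,0.06,-0.16,0,1],[0.11,0.06,-0.16,0,1],[0.11,0.06,-0.16,0,1]]'
python3 - <<'E'
from h import *
p=capture("side"); cv2.imwrite("pics/s3.png",cv2.resize(p["color"][140:300,200:440,::-1],(720,480)))
p=capture("top"); cv2.imwrite("pics/t3.png",p["color"][...,::-1])
E
```

```text
time: 5.65
tool_pos: [478.3, 7.5, 232.2]
tcp_rot: [3.137, -0.003, 0.81]
contact_force: [0.1, 0.2, -0.3]
grip_width: 40.1
finger_force: 0.0
time: 6.32
tool_pos: [448.1, -25.6, 231.3]
tcp_rot: [3.14, -0.001, 0.808]
contact_force: [0.3, 0.7, 2.0]
grip_width: 40.6
finger_force: 0.7
time: 6.98
tool_pos: [427.7, -46.7, 230.7]
tcp_rot: [3.141, -0.0, 0.808]
contact_force: [-0.2, 0.7, -0.1]
grip_width: 40.2
finger_force: 0.0
time: 7.65
tool_pos: [548.5, -8.3, 389.8]
tcp_rot: [-3.141, 0.0, 0.81]
contact_force: [-1.3, -0.1, -0.6]
grip_width: 75.5
finger_force: 0.0
```

View pics/s3.png

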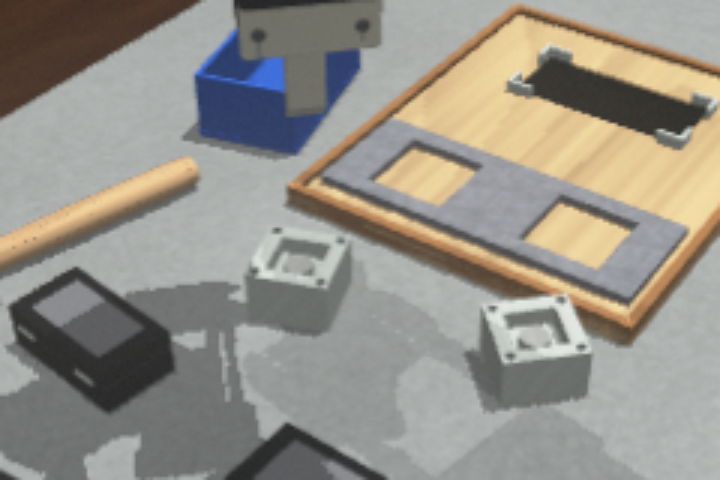

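View pics/t3.png

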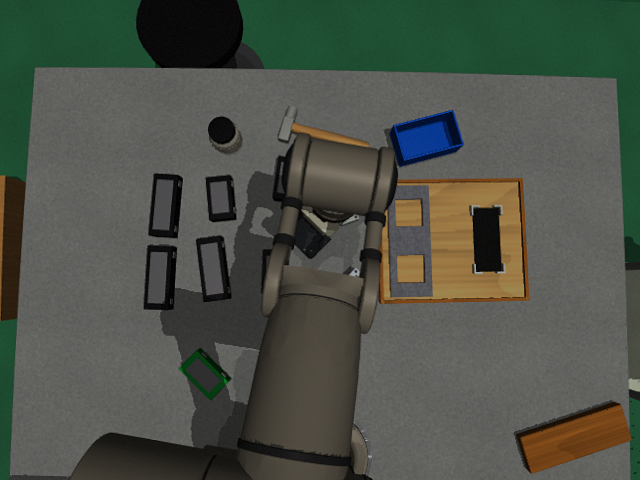

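Both inserts lie flat, cavity up. I move the arm aside and measure them.

```bash
python3 -m inch '[[-0.2,0.087,0,0.1,1],[-0.2,0.087,0,0.2,1],[-0.2,0.087,0,0.3,1],[-0.2,0.087,0,0.39,1],[-0.2,0.087,0,0.39,1],[-0.2,0.087,0,0.39,1],[-0.2,0.087,0,0.39,1],[-0.2,0.087,0,0.39,1]]'
python3 -m inch '[[-0.1,0.17,0,0,1],[-0.1,0.17,0,0,1],[-0.1,0.17,0,0,1],[-0.1,0.17,0,0,1],[-0.1,0.17,0,0,1],[-0.1,0.17,0,0,1]]'
cat >fi.py <<'E'
from h import *
def ins(z=None):
    SZ["insert_1"]=(60,60,40); ps=[capture("top"),capture("side")]
    tr=[trace(p,"insert_1") for p in ps]
    for d in tr[0]:
        c=onplane(ps[0],d["rect"][:2],40); uv=proj(ps[1],[[c[0],c[1],20]])[0]
        vs=[(ps[0],d["pixels"].astype(float))]+[(ps[1],e["pixels"].astype(float)) for e in tr[1] if np.hypot(*(np.array(e["rect"][:2])-uv))<25][:1]
        for zz in (None,0.): print(round(d["conf"],2),np.round(d["rect"]),len(vs),*fit(vs,(60,60,40),c[0],c[1],[0,.4,.8,1.2],zz))
    return ps
E
python3 - <<'E'
from fi import *
ins()
E
python3 g.py
```

```text
time: 8.42
tool_pos: [471.0, -213.0, 390.7]
tcp_rot: [-3.141, -0.0, 0.417]
contact_force: [0.4, 1.2, -0.4]
grip_width: 91.9
finger_force: 0.0
time: 8.92
tool_pos: [449.3, -412.3, 390.0]
tcp_rot: [3.14, 0.001, 0.417]
contact_force: [-0.5, 0.9, -0.0]
grip_width: 92.1
finger_force: 0.0
0.74 [340. 213.  34.  34.] 2 0.1066394967476259 [582.63 -39.05   0.43]
0.74 [340. 213.  34.  34.] 2 0.10155500496716313 [583.48 -39.63   0.42  -3.18]
0.66 [355. 287.  35.  36.] 2 0.06851163140100958 [406.59 -71.12   0.79]
0.66 [355. 287.  35.  36.] 2 0.0639606277801153 [407.44 -72.83   0.78  -3.2 ]
now tip [ 4.50505e+02 -4.07102e+02  2.12659e+02  4.21000e-01] t 9.1 grip 91.8 J [-0.86  0.5   1.31  0.    1.33  0.29]
```

```bash
python3 -m inch '[[0.22,-0.23,0,0,1],[0.22,-0.23,0,0,1],[0.22,-0.23,0,0,1],[0.22,-0.23,0,0,1],[0.22,-0.23,0,0,1],[0.22,-0.23,0,0,1],[0.22,-0.23,0,0,1],[0.22,-0.23,0,0,1]]'; python3 g.py 583 -39.3 60 .43 583 -39.3 13 .43
```

```text
time: 9.78
tool_pos: [557.2, -103.7, 391.3]
tcp_rot: [-3.141, -0.001, 0.424]
contact_force: [-0.1, 0.8, -0.6]
grip_width: 91.5
finger_force: 0.0
now tip [ 5.57192e+02 -1.03706e+02  2.13344e+02  4.24000e-01] t 9.8 grip 91.5 J [-0.32  0.43  1.43  0.    1.28  0.83]
[ 0.05   -0.0481  0.1533] spin -0.006 rows>= 4.0
[0.    0.    0.047] spin -0.0 rows>= 1.1
```

```bash
python3 -m inch '[[0.03,-0.03,0.02,0,1],[0.05,-0.048,0.05,0,1],[0.05,-0.048,0.09,0,1],[0.05,-0.048,0.13,0,1],[0.05,-0.048,0.15,0,1],[0.05,-0.048,0.15,0,1]]'; python3 g.py 583 -39.3 13 .43 585.3 -201.3 60 0.033
```

```text
time: 10.28
tool_pos: [581.0, -42.6, 236.2]
tcp_rot: [-3.136, 0.008, 0.422]
contact_force: [-1.2, -0.5, 0.3]
grip_width: 91.7
finger_force: 0.0
now tip [ 5.80978e+02 -4.25860e+01  5.81680e+01  4.22000e-01] t 10.3 grip 91.7 J [-0.2   0.62  1.56  0.    0.96  0.94]
[ 0.0032 -0.0022  0.0452] spin -0.008 rows>= 1.1
[-0.0654  0.1482 -0.047 ] spin 0.397 rows>= 4.0
```

```bash
python3 -m inch '[[0,0,0.03,-0.006,1],[0,0,0.05,-0.006,1],[0,0,0.05,-0.006,1],[0,0,0.05,-0.006,1],[0,0,0.05,-0.006,0],[0,0,0.05,-0.006,0],[0,0,0.05,-0.006,0],[0,0,0.05,-0.006,0]]'
python3 -m inch '[[0,0,0,0,0],[0,0,0,0,0],[0,0,-0.02,0,0],[0,0,-0.05,0,0],[0,0,-0.07,0,0],[0,0,-0.07,0,0],[0,0,-0.07,0,0]]'; python3 g.py 585.3 -201.3 80 0.033
```

```text
time: 10.95
tool_pos: [583.3, -45.2, 192.0]
tcp_rot: [3.141, -0.001, 0.425]
contact_force: [-1.5, 3.9, 3.3]
grip_width: 69.9
finger_force: 1.9
time: 11.53
tool_pos: [583.3, -45.7, 260.7]
tcp_rot: [3.14, -0.001, 0.425]
contact_force: [-0.1, -0.4, -4.6]
grip_width: 59.5
finger_force: 30.0
now tip [ 5.8327e+02 -4.5700e+01  8.2710e+01  4.2500e-01] t 11.5 grip 59.5 J [-0.21  0.59  1.54 -0.    1.01  0.94]
[-0.0623  0.1426  0.0027] spin 0.392 rows>= 3.7
```

```bash
python3 -m inch '[[-0.015,0.035,0,0.1,0],[-0.03,0.07,0,0.2,0],[-0.045,0.1,0,0.3,0],[-0.06,0.135,0,0.39,0],[-0.0645,0.1415,0,0.392,0],[-0.0645,0.1415,0.02,0.392,0],[-0.0645,0.1415,0.02,0.392,0],[-0.0645,0.1415,0.02,0.392,0]]'
python3 -m inch '[[0,0,0,0,0],[0,0,0,0,0],[0,0,0,0,0]]'; python3 g.py 583.1 -201.3 26 0.033
cat >fit_held.py <<'E'
from h import *
p=capture("side"); o=get_obs(); t=trace(p,"insert_1")
x,y,z=o["tool_pos"]; z-=178+13
for d in t:
    c=np.array(d["rect"][:2])
    if np.hypot(*(c-proj(p,[[x,y,z+20]])[0]))<40: print(d["conf"],fit([(p,d["pixels"].astype(float))],(60,60,40),x,y,[o["tcp_rot"][2]],z),"tool",x,y,z)
cv2.imwrite("pics/s4.png",cv2.resize(p["color"][120:300,260:500,::-1],(720,540)))
E
python3 fit_held.py
```

```text
time: 12.2
tool_pos: [581.7, -200.6, 237.6]
tcp_rot: [-3.138, 0.006, 0.033]
contact_force: [-0.5, -0.2, -5.2]
grip_width: 59.8
finger_force: 30.0
time: 12.45
tool_pos: [583.1, -200.4, 241.3]
tcp_rot: [3.141, -0.001, 0.034]
contact_force: [-0.8, -0.3, -4.0]
grip_width: 59.9
finger_force: 30.0
now tip [ 5.83065e+02 -2.00394e+02  6.32600e+01  3.40000e-02] t 12.4 grip 59.9 J [-0.46  0.67  1.46 -0.    1.02  1.08]
[0.     0.0009 0.0373] spin 0.001 rows>= 0.9
0.64 (np.float64(0.4573150040967665), array([ 585.25, -199.92,    0.18,   48.95])) tool 583.0473737883361 -200.47388786239503 50.340440536310126
```

View pics/s4.png

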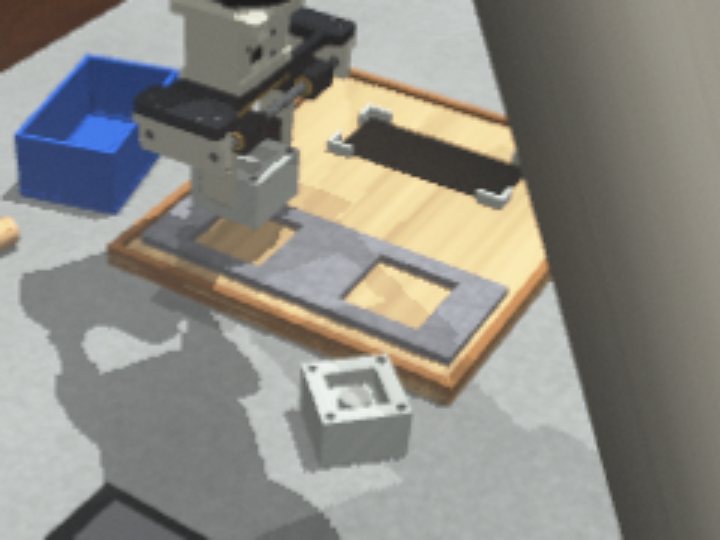

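It is held level above the far pocket (crop px (245,240)). Lowering.

```bash
python3 -m inch '[[0,0.001,0.01,0,0],[0,0.001,0.02,0,0],[0,0.001,0.026,0,0],[0,0.001,0.03,0,0],[0,0.001,0.034,0,0],[0,0.001,0.036,0,0],[0,0.001,0.036,0,0],[0,0.001,0.036,0,0]]'; python3 g.py
```

```text
time: 13.22
tool_pos: [582.5, -201.6, 208.9]
tcp_rot: [3.141, -0.001, 0.033]
contact_force: [-12.3, 6.3, 30.2]
grip_width: 59.7
finger_force: 30.0
now tip [ 5.82513e+02 -2.01571e+02  3.09360e+01  3.30000e-02] t 13.2 grip 59.7 J [-0.46  0.71  1.48  0.    0.95  1.08]
```

```bash
python3 -m inch '[[0,0,-0.005,0,0],[-0.002,-0.001,-0.005,0,0],[-0.002,-0.001,-0.005,0,0],[-0.002,-0.001,0,0,0],[-0.002,-0.001,0.001,0,0],[-0.002,-0.001,0.001,0,0],[-0.002,-0.001,0.001,0,0]]'; python3 g.py
```

```text
time: 13.8
tool_pos: [581.0, -200.8, 207.1]
tcp_rot: [3.141, -0.002, 0.033]
contact_force: [-8.1, 5.5, 26.7]
grip_width: 60.0
finger_force: 30.0
now tip [ 5.81049e+02 -2.00816e+02  2.91220e+01  3.30000e-02] t 13.8 grip 60.0 J [-0.46  0.71  1.49  0.    0.94  1.08]
```

```bash
python3 -m inch '[[0,0,-0.005,0,0],[-0.002,-0.001,-0.005,0,0],[-0.002,-0.001,-0.005,0,0],[-0.002,-0.001,0,0,0],[-0.002,-0.001,0.001,0,0],[-0.002,-0.001,0.001,0,0],[-0.002,-0.001,0.001,0,0]]'; python3 g.py; python3 - <<'E'
from h import *
p=capture("side"); cv2.imwrite("pics/s5.png",cv2.resize(p["color"][160:240,290:430,::-1],(800,457),interpolation=cv2.INTER_CUBIC))
E
```

```text
time: 14.38
tool_pos: [580.3, -200.5, 205.8]
tcp_rot: [3.139, -0.007, 0.033]
contact_force: [1.4, 2.4, 20.3]
grip_width: 60.1
finger_force: 30.0
now tip [ 5.80277e+02 -2.00547e+02  2.78430e+01  3.30000e-02] t 14.4 grip 60.1 J [-0.46  0.71  1.49  0.    0.93  1.08]
```

View pics/s5.png

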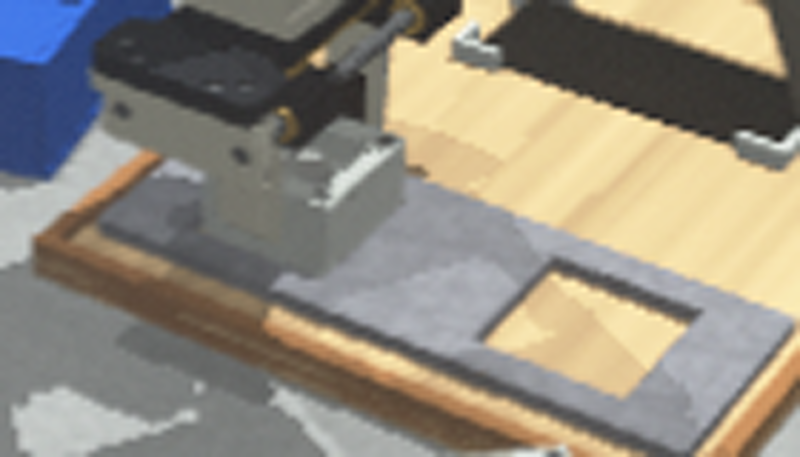

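It looks at or near seated, with the sideways force gone. Release and check.

```bash
python3 -m inch '[[0,0,0,0,0.75],[0,0,0,0,0.75],[0,0,0,0,0.75],[0,0,-0.04,0,0.8],[0,0,-0.08,0,1],[0,0,-0.12,0,1],[0,0,-0.15,0,1],[0,0,-0.15,0,1]]'
python3 -m inch '[[-0.1,0.17,0,-0.1,1],[-0.1,0.17,0,-0.2,1],[-0.1,0.17,0,-0.3,1],[-0.1,0.17,0,-0.4,1],[-0.1,0.17,0,-0.5,1],[-0.1,0.17,0,-0.6,1],[-0.1,0.17,0,-0.7,1],[-0.1,0.17,0,-0.75,1]]'
python3 -m inch '[[0,0,0,0,1],[0,0,0,0,1]]'
python3 - <<'E'
from fi import *
ps=ins(); i=[cv2.resize(ps[0]["color"][180:310,375:535,::-1],(400,325),interpolation=cv2.INTER_CUBIC),cv2.resize(ps[1]["color"][170:300,290:450,::-1],(400,325),interpolation=cv2.INTER_CUBIC)]
cv2.imwrite("pics/c6.png",np.hstack(i))
E
python3 g.py 407 -72 60 .785
```

```text
time: 15.1
tool_pos: [579.8, -200.7, 359.3]
tcp_rot: [3.136, -0.01, 0.033]
contact_force: [0.7, -0.4, 0.6]
grip_width: 91.1
finger_force: 0.0
time: 15.77
tool_pos: [483.6, -374.2, 350.9]
tcp_rot: [-3.139, 0.0, 0.786]
contact_force: [-0.0, -0.3, -0.5]
grip_width: 92.2
finger_force: 0.0
time: 15.93
tool_pos: [484.2, -373.3, 351.5]
tcp_rot: [-3.14, 0.0, 0.781]
contact_force: [0.2, -0.9, 0.5]
grip_width: 91.8
finger_force: 0.0
0.97 [409. 214.  28.  32.] 2 0.16778902036003418 [ 585.86 -204.55    0.03]
0.97 [409. 214.  28.  32.] 2 0.09859827636051816 [ 582.45 -201.62    1.64   11.12]
0.89 [355. 286.  33.  38.] 2 0.06267892813549858 [406.76 -71.11   0.8 ]
0.89 [355. 286.  33.  38.] 2 0.06106630033885152 [406.8  -71.28   0.8   -1.24]
now tip [ 484.484 -373.132  174.42     0.782] t 16.1 grip 91.9 J [-0.78  0.54  1.35 -0.    1.25  0.01]
[ 0.1573 -0.2682  0.1144] spin -0.003 rows>= 7.9
```

View pics/c6.png

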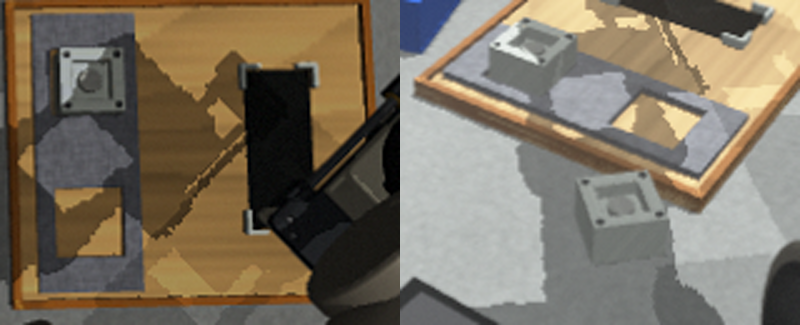

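```bash
python3 -m inch '[[0.157,-0.268,0,0,1],[0.157,-0.268,0,0,1],[0.157,-0.268,0,0,1],[0.157,-0.268,0.02,0,1],[0.157,-0.268,0.04,0,1],[0.157,-0.268,0.06,0,1],[0.157,-0.268,0.08,0,1],[0.157,-0.268,0.114,0,1]]'
python3 -m inch '[[0,0,0,0,1],[0,0,0,0,1],[0,0,0,0,1]]'; python3 g.py 407 -72 13 .79
```

```text
time: 16.8
tool_pos: [409.1, -81.6, 261.5]
tcp_rot: [3.137, -0.002, 0.784]
contact_force: [1.2, 0.0, -0.9]
grip_width: 91.8
finger_force: 0.0
time: 17.05
tool_pos: [410.5, -84.6, 261.0]
tcp_rot: [3.14, -0.001, 0.783]
contact_force: [1.1, 0.0, 0.8]
grip_width: 92.0
finger_force: 0.0
now tip [410.547 -84.64   82.966   0.783] t 17.1 grip 92.0 J [-0.39  0.35  2.   -0.    0.8   0.4 ]
[ 0.0064 -0.0115  0.07  ] spin -0.007 rows>= 1.7
```

```bash
python3 -m inch '[[0.0064,-0.0115,0,-0.007,1],[0.0064,-0.0115,0,-0.007,1],[0.0064,-0.0115,0.03,-0.007,1],[0.0064,-0.0115,0.06,-0.007,1],[0.0064,-0.0115,0.07,-0.007,1],[0.0064,-0.0115,0.07,-0.007,1],[0.0064,-0.0115,0.07,-0.007,1]]'; python3 g.py
python3 -m inch '[[0,0,0,0,0],[0,0,0,0,0],[0,0,0,0,0],[0,0,0,0,0],[0,0,0,0,0],[0,0,0,0,0]]'; python3 g.py
python3 -m inch '[[0,0,-0.03,0,0],[0,0,-0.06,0,0],[0,0,-0.06,0,0],[0,0,-0.06,0,0],[0,0,-0.06,0,0]]'; python3 g.py 448 -205.8 75 .033
```

```text
time: 17.63
tool_pos: [406.8, -72.5, 190.7]
tcp_rot: [3.141, -0.0, 0.789]
contact_force: [-0.8, -0.1, -0.2]
grip_width: 91.8
finger_force: 0.0
now tip [406.809 -72.478  12.664   0.789] t 17.6 grip 91.8 J [-0.36  0.48  2.07 -0.    0.59  0.42]
time: 18.13
tool_pos: [406.2, -71.5, 190.6]
tcp_rot: [3.141, -0.0, 0.79]
contact_force: [0.1, -0.6, 4.3]
grip_width: 59.8
finger_force: 29.9
now tip [406.189 -71.483  12.613   0.79 ] t 18.1 grip 59.8 J [-0.36  0.48  2.07 -0.    0.59  0.42]
time: 18.55
tool_pos: [405.6, -71.2, 249.5]
tcp_rot: [-3.14, 0.001, 0.79]
contact_force: [-0.3, 0.5, -4.5]
grip_width: 59.8
finger_force: 29.9
now tip [405.57  -71.241  71.459   0.79 ] t 18.6 grip 59.8 J [-0.36  0.36  2.02 -0.    0.76  0.42]
[-0.0657  0.1249 -0.0035] spin 0.757 rows>= 6.1
```

```bash
python3 -m inch '[[-0.01,0.02,0,0.12,0],[-0.02,0.04,0,0.24,0],[-0.03,0.06,0,0.36,0],[-0.04,0.08,0,0.48,0],[-0.05,0.1,0,0.6,0],[-0.066,0.124,0,0.72,0],[-0.066,0.124,0,0.757,0],[-0.066,0.124,0.02,0.757,0]]'
python3 -m inch '[[0,0,0,0,0],[0,0,0,0,0],[0,0,0,0,0],[0,0,0,0,0]]'; python3 g.py 447.3 -205.3 30 0.033
```

```text
time: 19.22
tool_pos: [448.5, -207.6, 230.6]
tcp_rot: [3.139, -0.003, 0.028]
contact_force: [1.0, -0.0, -3.1]
grip_width: 59.8
finger_force: 29.9
time: 19.55
tool_pos: [447.8, -205.4, 230.4]
tcp_rot: [3.142, 0.0, 0.033]
contact_force: [0.4, 0.4, -3.8]
grip_width: 59.9
finger_force: 29.9
now tip [ 4.47776e+02 -2.05396e+02  5.23550e+01  3.30000e-02] t 19.6 grip 59.9 J [-0.59  0.5   1.83 -0.    0.81  0.95]
[-0.0005 -0.0001  0.0224] spin 0.0 rows>= 0.5
```

```bash
python3 -m inch '[[-0.0005,0,0.01,0,0],[-0.0005,0,0.018,0,0],[-0.0005,0,0.022,0,0],[-0.0005,0,0.024,0,0],[-0.0005,0,0.026,0,0],[-0.0005,0,0.027,0,0],[-0.0005,0,0.027,0,0],[-0.0005,0,0.027,0,0]]'; python3 g.py
```

```text
time: 20.22
tool_pos: [447.2, -205.7, 203.4]
tcp_rot: [3.141, -0.0, 0.033]
contact_force: [-0.2, 0.1, -3.4]
grip_width: 59.9
finger_force: 29.9
now tip [ 4.47248e+02 -2.05707e+02  2.54070e+01  3.30000e-02] t 20.2 grip 59.9 J [-0.59  0.55  1.85 -0.    0.74  0.95]
```

It entered freely. Release, then go over and press insert 1 gently with the spread tips to check that it is seated.

```bash
python3 -m inch '[[0,0,0,0,0.75],[0,0,0,0,0.75],[0,0,0,0,0.75],[0,0,-0.03,0,0.75],[0,0,-0.06,0,0.52],[0,0,-0.07,0,0.52],[0,0,-0.07,0,0.52],[0,0,-0.07,0,0.52]]'
python3 -m inch '[[0.04,0,0,0,0.52],[0.08,0,0,0,0.52],[0.12,0,0,0,0.52],[0.135,0,0,0,0.52],[0.135,0,0,0,0.52],[0.135,0,0,0,0.52]]'; python3 g.py 582.5 -201.5 53 0.033
```

```text
time: 20.88
tool_pos: [447.2, -205.6, 273.6]
tcp_rot: [3.141, -0.001, 0.033]
contact_force: [0.3, -0.2, -0.6]
grip_width: 49.1
finger_force: 0.0
time: 21.38
tool_pos: [581.8, -200.8, 270.9]
tcp_rot: [-3.14, 0.004, 0.034]
contact_force: [0.0, 0.5, -0.3]
grip_width: 47.9
finger_force: 0.0
now tip [ 5.81839e+02 -2.00762e+02  9.29060e+01  3.40000e-02] t 21.4 grip 47.9 J [-0.46  0.63  1.43 -0.    1.08  1.08]
[0.0006 0.0008 0.0399] spin 0.001 rows>= 1.0
```

```bash
python3 -m inch '[[0,0.001,0,0,0.52],[0,0.001,0.03,0,0.52],[0,0.001,0.038,0,0.52],[0,0.001,0.038,0,0.52],[0,0.001,0.038,0,0.52]]'; python3 -m inch '[[0,0,0.001,0,0.52],[0,0,0.002,0,0.52],[0,0,0.003,0,0.52],[0,0,0.003,0,0.52]]';python3 -m inch '[[0,0,0.001,0,0.52],[0,0,0.002,0,0.52],[0,0,0.003,0,0.52],[0,0,0.003,0,0.52]]';
```

```text
time: 21.8
tool_pos: [581.4, -202.4, 235.0]
tcp_rot: [-3.141, 0.002, 0.032]
contact_force: [-0.3, 1.1, 1.7]
grip_width: 47.6
finger_force: 0.0
time: 22.13
tool_pos: [582.2, -202.3, 232.7]
tcp_rot: [3.141, -0.001, 0.033]
contact_force: [0.3, -0.6, 0.5]
grip_width: 48.1
finger_force: 0.0
time: 22.47
tool_pos: [582.2, -202.2, 230.3]
tcp_rot: [3.141, -0.001, 0.033]
contact_force: [-3.3, 0.8, 7.6]
grip_width: 47.9
finger_force: 3.8
```

Insert 1's top is met at about z 52, so it is seated. Now the cases: first the long one near (441,267).

```bash
python3 -m inch '[[0,0,-0.04,0,0.6],[0,0,-0.08,0,1],[-0.01,-0.03,-0.1,0,1],[-0.02,-0.07,-0.1,0,1],[-0.03,-0.11,-0.1,0,1],[-0.04,-0.15,-0.1,0,1],[-0.05,-0.19,-0.1,0,1],[-0.06,-0.22,-0.1,0,1]]'
python3 -m inch '[[-0.01,-0.04,0,0,1],[-0.02,-0.08,0,0,1],[-0.03,-0.12,0,0,1],[-0.04,-0.16,0,-0.05,1],[-0.05,-0.2,0,-0.1,1],[-0.0655,-0.235,0,-0.122,1],[-0.0655,-0.2535,0,-0.122,1],[-0.0655,-0.2535,0.05,-0.122,1]]'
python3 -m inch '[[0,0,0,0,1],[0,0,0,0,1],[0,0,0,0,1],[0,0,0,0,1]]'; python3 - <<'E'
from h import *
find(["case_long_1","case_short_1"])
E
python3 g.py 441.3 266.5 8 .155
```

```text
time: 23.13
tool_pos: [513.8, 18.3, 329.4]
tcp_rot: [-3.141, -0.0, 0.034]
contact_force: [0.5, -0.2, 0.1]
grip_width: 91.1
finger_force: 0.0
time: 23.8
tool_pos: [442.3, 271.6, 293.6]
tcp_rot: [-3.137, -0.015, 0.159]
contact_force: [1.2, 0.8, 0.5]
grip_width: 91.6
finger_force: 0.0
time: 24.13
tool_pos: [441.9, 266.5, 289.1]
tcp_rot: [-3.141, -0.002, 0.154]
contact_force: [0.1, 0.4, -0.7]
grip_width: 91.8
finger_force: 0.0
case_long_1 conf 0.87 px [160. 299.  31.  20.] nviews 1 cost 0.689 pose [370.36 352.38  -1.4 ] rgb [16. 15. 16.]
case_long_1 conf 0.78 px [166. 201.  28.  54.] nviews 2 cost 0.194 pose [592.03 388.63  -0.06] rgb [65.  64.  66.5]
case_long_1 conf 0.6 px [216. 269.  36.  67.] nviews 2 cost 0.293 pose [441.67 267.03   0.16] rgb [30. 30. 31.]
case_short_1 conf 0.89 px [274. 273.  31.  48.] nviews 2 cost 0.103 pose [438.44 119.57  -0.04] rgb [45.  44.5 44. ]
case_short_1 conf 0.86 px [213. 380.  29.  35.] nviews 2 cost 0.288 pose [193.46 281.22   0.82] rgb [36. 79. 44.]
case_short_1 conf 0.82 px [287. 178.  34.  52.] nviews 1 cost 0.082 pose [661.02  94.17  -0.12] rgb [39. 39. 38.]
case_short_1 conf 0.7 px [222. 197.  31.  50.] nviews 2 cost 0.427 pose [612.05 252.86   0.14] rgb [39. 39. 39.]
case_short_1 conf 0.63 px [454. 240. 151. 127.] nviews 1 cost 0.911 pose [ 565.07 -436.31   -0.15] rgb [139. 106.  64.]
now tip [4.41381e+02 2.66669e+02 1.10089e+02 1.54000e-01] t 24.4 grip 91.9 J [ 0.39  0.45  1.71 -0.    0.98  1.81]
[-1.000e-04  2.000e-04  1.021e-01] spin -0.001 rows>= 2.4
```

```bash
python3 -m inch '[[0,0,0.04,0,1],[0,0,0.08,0,1],[0,0,0.102,0,1],[0,0,0.102,0,1],[0,0,0.102,0,0],[0,0,0.102,0,0],[0,0,0.102,0,0],[0,0,0.102,0,0]]'
python3 -m inch '[[0,0,0,0,0],[0,0,0,0,0],[0,0,-0.03,0,0],[0,0,-0.06,0,0],[0,0,-0.1,0,0],[0,0,-0.11,0,0],[0,0,-0.11,0,0],[0,0,-0.11,0,0]]'
python3 -m inch '[[0,0.04,0,0,0],[0,0.08,0,0,0],[0,0.12,0,0,0],[0,0.16,0,0,0],[0,0.2,0,0,0],[0,0.24,0,0.05,0],[0,0.28,0,0.1,0],[0,0.32,0,0.122,0]]'; python3 g.py 521.5 -394.8 118 .033
```

```text
time: 25.1
tool_pos: [441.8, 267.2, 187.3]
tcp_rot: [-3.141, -0.003, 0.155]
contact_force: [0.2, 0.6, -0.3]
grip_width: 69.7
finger_force: 0.0
time: 25.77
tool_pos: [440.8, 266.8, 295.1]
tcp_rot: [3.141, 0.0, 0.155]
contact_force: [-0.6, -0.7, -3.5]
grip_width: 59.8
finger_force: 30.0
time: 26.43
tool_pos: [489.7, -51.1, 293.0]
tcp_rot: [-3.14, 0.005, 0.03]
contact_force: [0.6, -0.4, -2.2]
grip_width: 59.8
finger_force: 30.0
now tip [ 4.89682e+02 -5.10880e+01  1.15038e+02  3.00000e-02] t 26.4 grip 59.8 J [-0.26  0.41  1.77 -0.    0.97  1.28]
[ 0.0214  0.3445 -0.003 ] spin -0.003 rows>= 8.3
```

```bash
python3 -m inch '[[0.002,0.04,0,0,0],[0.005,0.08,0,0,0],[0.008,0.12,0,0,0],[0.01,0.16,0,0,0],[0.013,0.2,0,0,0],[0.016,0.24,0,0,0],[0.018,0.28,0,0,0],[0.02,0.32,0,0,0]]'
python3 -m inch '[[0.001,0.02,0,0,0],[0.001,0.022,0,0,0],[0.001,0.022,0,0,0],[0.001,0.022,0,0,0],[0.001,0.022,0,0,0],[0.001,0.022,0,0,0]]'; python3 g.py 521.5 -394.8 22 .033
```

```text
time: 27.1
tool_pos: [520.3, -370.1, 292.1]
tcp_rot: [-3.138, 0.004, 0.033]
contact_force: [-0.1, 0.1, -3.8]
grip_width: 59.8
finger_force: 30.0
time: 27.6
tool_pos: [523.0, -388.9, 295.1]
tcp_rot: [-3.141, 0.001, 0.034]
contact_force: [0.3, -0.3, -2.9]
grip_width: 60.0
finger_force: 30.0
now tip [ 5.22965e+02 -3.88949e+02  1.17078e+02  3.40000e-02] t 27.6 grip 60.0 J [-0.76  0.67  1.29  0.    1.19  0.78]
[-0.0017  0.0058  0.0951] spin 0.001 rows>= 2.3
```

```bash
python3 -m inch '[[-0.0017,0.0058,0,0,0],[-0.0017,0.0058,0.04,0,0],[-0.0017,0.0058,0.07,0,0],[-0.0017,0.0058,0.083,0,0],[-0.0017,0.0058,0.088,0,0],[-0.0017,0.0058,0.092,0,0],[-0.0017,0.0058,0.095,0,0],[-0.0017,0.0058,0.095,0,0]]'
python3 -m inch '[[0,0,0,0,0],[0,0,0.001,0,0]]'
```

```text
time: 28.27
tool_pos: [521.6, -396.5, 201.7]
tcp_rot: [3.14, -0.001, 0.033]
contact_force: [-0.1, 0.4, -2.5]
grip_width: 59.5
finger_force: 30.0
time: 28.43
tool_pos: [521.6, -396.5, 201.1]
tcp_rot: [3.14, -0.002, 0.033]
contact_force: [-0.8, 1.3, -3.5]
grip_width: 60.0
finger_force: 30.0
```

```bash
python3 -m inch '[[0,-0.0015,0,0,0],[0,-0.0015,0.001,0,0],[0,-0.0015,0.002,0,0],[0,-0.0015,0.002,0,0],[0,-0.0015,0.002,0,0.8],[0,-0.0015,0.002,0,0.8],[0,-0.0015,0.002,0,0.8]]'
python3 -m inch '[[0,0,-0.04,0,0.85],[0,0,-0.08,0,1],[0,0,-0.1,0,1],[0,0,-0.1,0,1],[0,-0.04,-0.1,0,1],[0,-0.08,-0.1,0,1],[0,-0.12,-0.1,0,1],[0,-0.16,-0.1,0,1]]'
python3 -m inch '[[0,-0.04,0,0,1],[0,-0.08,0,0,1],[0,-0.12,0,0,1],[0,-0.16,0,0,1],[0,-0.2,0,0.02,1],[0,-0.24,0,0.04,1],[0,-0.28,0,0.06,1],[0,-0.32,0,0.08,1]]'
python3 g.py 592 388.8 110 -.055
```

```text
time: 29.02
tool_pos: [521.2, -394.9, 197.7]
tcp_rot: [3.141, -0.0, 0.033]
contact_force: [-0.3, -0.0, 0.2]
grip_width: 72.6
finger_force: 0.0
time: 29.68
tool_pos: [515.3, -233.3, 296.7]
tcp_rot: [-3.141, 0.001, 0.032]
contact_force: [1.2, 0.4, -0.0]
grip_width: 91.5
finger_force: 0.0
time: 30.35
tool_pos: [504.9, 86.8, 297.1]
tcp_rot: [3.141, 0.0, -0.048]
contact_force: [1.4, 0.0, 0.0]
grip_width: 92.1
finger_force: 0.0
now tip [ 5.04892e+02  8.68450e+01  1.19078e+02 -4.80000e-02] t 30.4 grip 92.1 J [ 0.02  0.43  1.71 -0.    1.    1.64]
[ 0.0724 -0.3058  0.0091] spin 0.007 rows>= 7.5
```

```bash
python3 -m inch '[[0.01,-0.04,0,0,1],[0.02,-0.08,0,0,1],[0.03,-0.12,0,0,1],[0.04,-0.16,0,0,1],[0.05,-0.2,0,0,1],[0.06,-0.24,0,0,1],[0.07,-0.28,0,0,1],[0.0724,-0.305,0,0.007,1]]'
python3 -m inch '[[0,0,0,0,1],[0,0,0,0,1],[0,0,0,0,1],[0,0,0,0,1]]'
python3 - <<'E'
from h import *
p=capture("top"); t=trace(p,"case_long_1")
for d in t:
    if d["rect"][0]>400 and d["rect"][2]<60:
        print(d["conf"],fit([(p,d["pixels"].astype(float))],(150,60,36),521,-395,[.03],12.)); print(fit([(p,d["pixels"].astype(float))],(150,60,48),521,-395,[.03]))
E
python3 g.py 592 388.8 8 -.055
```

```text
time: 31.02
tool_pos: [592.4, 389.8, 296.3]
tcp_rot: [-3.141, -0.0, -0.052]
contact_force: [0.5, -1.3, -0.3]
grip_width: 91.7
finger_force: 0.0
time: 31.35
tool_pos: [592.3, 384.9, 297.2]
tcp_rot: [3.141, 0.001, -0.055]
contact_force: [-0.4, -0.0, -0.4]
grip_width: 91.8
finger_force: 0.0
0.76 (np.float64(0.06162949515535798), array([ 529.15, -426.41,    0.05,  -67.56]))
(np.float64(0.18747783479412583), array([ 520.39, -395.08,    0.06]))
now tip [ 5.92425e+02  3.84880e+02  1.19752e+02 -5.60000e-02] t 31.4 grip 91.8 J [ 0.47  0.77  1.09 -0.    1.29  2.09]
[-0.0006 -0.0039  0.1118] spin -0.001 rows>= 2.7
```

```bash
python3 -m inch '[[-0.0006,-0.0039,0.03,0,1],[-0.0006,-0.0039,0.07,0,1],[-0.0006,-0.0039,0.1,0,1],[-0.0006,-0.0039,0.111,0,1],[-0.0006,-0.0039,0.111,0,1],[-0.0006,-0.0039,0.111,0,1],[-0.0006,-0.0039,0.111,0,0],[-0.0006,-0.0039,0.111,0,0]]'
python3 -m inch '[[0,0,0,0,0],[0,0,0,0,0],[0,0,0,0,0],[0,0,0,0,0],[0,0,-0.03,0,0],[0,0,-0.07,0,0],[0,0,-0.11,0,0],[0,0,-0.13,0,0]]'
python3 -m inch '[[0,0.04,0,0,0],[0,0.08,0,0,0],[0,0.12,0,0,0],[0,0.16,0,0,0],[0,0.2,0,0,0],[0,0.24,0,0,0],[0,0.28,0,-0.05,0],[0,0.32,0,-0.088,0]]'; python3 g.py 521.3 -394.9 132 .033
```

```text
time: 32.12
tool_pos: [592.6, 390.4, 189.5]
tcp_rot: [-3.139, -0.004, -0.054]
contact_force: [-0.2, -0.7, -0.6]
grip_width: 82.7
finger_force: 0.0
time: 32.78
tool_pos: [592.1, 390.5, 321.4]
tcp_rot: [-3.138, -0.005, -0.054]
contact_force: [1.0, 0.3, -2.4]
grip_width: 59.8
finger_force: 30.0
time: 33.45
tool_pos: [573.7, 69.0, 316.0]
tcp_rot: [-3.141, 0.001, 0.036]
contact_force: [1.1, -0.8, -4.3]
grip_width: 59.8
finger_force: 30.0
now tip [5.73688e+02 6.89830e+01 1.37999e+02 3.60000e-02] t 33.5 grip 59.8 J [-0.01  0.52  1.5   0.    1.12  1.52]
[-0.0692  0.4617  0.006 ] spin 0.003 rows>= 11.2
```

```bash
python3 -m inch '[[-0.006,0.04,0,0,0],[-0.012,0.08,0,0,0],[-0.018,0.12,0,0,0],[-0.024,0.16,0,0,0],[-0.03,0.2,0,0,0],[-0.036,0.24,0,0,0],[-0.042,0.28,0,0,0],[-0.048,0.32,0,0,0]]'
python3 -m inch '[[-0.006,0.04,0,0,0],[-0.012,0.08,0,0,0],[-0.018,0.12,0,0,0],[-0.021,0.14,0,0,0],[-0.021,0.14,0,0,0],[-0.021,0.14,0,0,0],[-0.021,0.14,0,0,0],[-0.021,0.14,0,0,0]]'; python3 g.py 521.3 -394.9 57 .033
```

```text
time: 34.12
tool_pos: [536.5, -252.5, 316.0]
tcp_rot: [-3.141, 0.001, 0.034]
contact_force: [1.5, -0.0, -4.6]
grip_width: 59.8
finger_force: 30.0
time: 34.78
tool_pos: [521.3, -390.1, 316.2]
tcp_rot: [-3.141, 0.001, 0.035]
contact_force: [-0.0, 0.4, -3.6]
grip_width: 60.1
finger_force: 30.0
now tip [ 5.21349e+02 -3.90079e+02  1.38248e+02  3.50000e-02] t 34.8 grip 60.1 J [-0.76  0.65  1.27  0.    1.23  0.78]
[-0.0002  0.0048  0.0812] spin 0.002 rows>= 2.0
```

```bash
python3 -m inch '[[0,0.005,0.02,0.002,0],[0,0.005,0.05,0.002,0],[0,0.005,0.07,0.002,0],[0,0.005,0.076,0.002,0],[0,0.005,0.076,0.002,0],[0,0.005,0.076,0.002,0],[0,0.005,0.076,0.002,0]]'; python3 g.py 521.3 -394.9 57 .033
python3 -m inch '[[0,0,0.002,0,0],[0,0,0.003,0,0],[0,0,0.004,0,0],[0,0,0.005,0,0],[0,0,0.005,0,0]]'; python3 g.py
```

```text
time: 35.37
tool_pos: [521.9, -396.4, 242.6]
tcp_rot: [3.139, -0.002, 0.032]
contact_force: [1.2, -0.5, -4.0]
grip_width: 59.8
finger_force: 30.0
now tip [ 5.21895e+02 -3.96422e+02  6.45800e+01  3.20000e-02] t 35.4 grip 59.8 J [-0.77  0.73  1.33 -0.    1.08  0.77]
[-0.0005 -0.0015  0.0076] spin -0.001 rows>= 0.2
time: 35.78
tool_pos: [521.1, -396.4, 235.5]
tcp_rot: [-3.142, 0.0, 0.032]
contact_force: [0.2, 0.0, -4.0]
grip_width: 59.7
finger_force: 30.0
now tip [ 5.21098e+02 -3.96426e+02  5.74810e+01  3.20000e-02] t 35.8 grip 59.7 J [-0.77  0.74  1.34 -0.    1.07  0.77]
```

```bash
python3 -m inch '[[0,-0.0014,0,0,0],[0,-0.0014,0.001,0,0],[0,-0.0014,0.0015,0,0],[0,-0.0014,0.0015,0,0],[0,-0.0014,0.0015,0,0.8],[0,-0.0014,0.0015,0,0.8],[0,-0.0014,0.0015,0,0.8]]'
python3 -m inch '[[0,0,-0.04,0,0.85],[0,0,-0.08,0,1],[0,0,-0.08,0,1],[0,0,-0.08,0,1],[0,-0.04,-0.08,0,1],[0,-0.08,-0.08,0,1],[0,-0.12,-0.08,0,1],[0,-0.16,-0.08,0,1]]'
python3 -m inch '[[0,-0.04,0,0,1],[0,-0.08,0,0,1],[0,-0.12,0,0,1],[0,-0.16,0,0,1],[0,-0.2,0,0.02,1],[0,-0.24,0,0.04,1],[0,-0.28,0,0.06,1],[0,-0.32,0,0.063,1]]'
python3 g.py 419.3 394.3 119 -.03
```

```text
time: 36.37
tool_pos: [521.3, -395.2, 234.3]
tcp_rot: [3.141, -0.001, 0.032]
contact_force: [0.2, 1.3, -1.1]
grip_width: 72.4
finger_force: 0.0
time: 37.03
tool_pos: [515.2, -233.5, 312.5]
tcp_rot: [-3.14, 0.002, 0.031]
contact_force: [1.0, 1.3, 0.5]
grip_width: 91.7
finger_force: 0.0
time: 37.7
tool_pos: [505.1, 86.6, 312.9]
tcp_rot: [3.141, 0.002, -0.032]
contact_force: [0.9, 1.0, -0.3]
grip_width: 91.8
finger_force: 0.0
now tip [ 5.05092e+02  8.65740e+01  1.34854e+02 -3.20000e-02] t 37.7 grip 91.8 J [ 0.02  0.41  1.69 -0.    1.04  1.62]
[-0.0957 -0.3048  0.0159] spin -0.002 rows>= 7.7
```

```bash
python3 -m inch '[[-0.012,-0.04,0,0,1],[-0.024,-0.08,0,0,1],[-0.036,-0.12,0,0,1],[-0.048,-0.155,0,0,1],[-0.06,-0.19,0,0,1],[-0.072,-0.23,0,0,1],[-0.084,-0.27,0,0,1],[-0.0957,-0.3048,0.015,0,1]]'
python3 -m inch '[[0,-0.004,0,0,1],[0,-0.004,0.03,0,1],[0,-0.004,0.03,0,1],[0,-0.004,0.03,0,1],[0,-0.004,0.03,0,1],[0,-0.004,0.03,0,1]]'; python3 g.py 419.3 394.3 8.5 -.03
python3 - <<'E'
from h import *
p=capture("top"); t=trace(p,"case_long_1")
for d in t:
    if d["rect"][0]>400 and d["rect"][2]<70:
        print(d["conf"],fit([(p,d["pixels"].astype(float))],(150,60,84),521,-395,[.03]))
E
```

```text
time: 38.37
tool_pos: [419.2, 395.0, 300.1]
tcp_rot: [-3.139, -0.003, -0.031]
contact_force: [1.3, 0.7, 0.2]
grip_width: 91.6
finger_force: 0.0
time: 38.87
tool_pos: [420.5, 395.9, 270.0]
tcp_rot: [-3.141, -0.001, -0.032]
contact_force: [0.4, 0.4, -0.3]
grip_width: 91.8
finger_force: 0.0
now tip [ 4.20501e+02  3.95906e+02  9.20390e+01 -3.20000e-02] t 38.9 grip 91.8 J [ 0.62  0.57  1.55 -0.    1.02  2.23]
[-0.0011  0.0016  0.0835] spin -0.002 rows>= 2.0
0.65 (np.float64(0.8628068823249382), array([ 514.62, -344.79,    0.16]))
0.57 (np.float64(0.23559252653431184), array([ 521.95, -394.53,    0.02]))
```

```bash
python3 -m inch '[[-0.001,0.0016,0.03,0,1],[-0.001,0.0016,0.06,0,1],[-0.001,0.0016,0.0835,0,1],[-0.001,0.0016,0.0835,0,1],[-0.001,0.0016,0.0835,0,1],[-0.001,0.0016,0.0835,0,0],[-0.001,0.0016,0.0835,0,0],[-0.001,0.0016,0.0835,0,0]]'
python3 -m inch '[[0,0,0,0,0],[0,0,0,0,0],[0,0,0,0,0],[0,0,-0.03,0,0],[0,0,-0.07,0,0],[0,0,-0.11,0,0],[0,0,-0.15,0,0],[0,0,-0.15,0,0]]'
python3 -m inch '[[0.006,0.04,0,0,0],[0.012,0.08,0,0,0],[0.018,0.12,0,0,0],[0.024,0.16,0,0,0],[0.03,0.2,0,0,0],[0.036,0.24,0,0,0],[0.042,0.28,0,-0.03,0],[0.05,0.32,0,-0.063,0]]'; python3 g.py 521.3 -395 150 .033
```

```text
time: 39.63
tool_pos: [419.3, 395.1, 187.3]
tcp_rot: [-3.14, -0.003, -0.031]
contact_force: [-0.7, -0.3, -0.1]
grip_width: 76.1
finger_force: 0.0
time: 40.3
tool_pos: [419.9, 395.8, 343.7]
tcp_rot: [-3.133, -0.011, -0.031]
contact_force: [1.8, 1.0, -2.5]
grip_width: 59.6
finger_force: 30.0
time: 40.97
tool_pos: [458.0, 71.6, 334.9]
tcp_rot: [-3.142, 0.001, 0.033]
contact_force: [0.3, 0.1, -3.9]
grip_width: 59.8
finger_force: 30.0
now tip [4.58030e+02 7.16200e+01 1.56891e+02 3.30000e-02] t 41.0 grip 59.8 J [-0.01  0.31  1.79  0.    1.05  1.53]
[0.0476 0.4685 0.0069] spin 0.0 rows>= 11.3
```

```bash
python3 -m inch '[[0.004,0.04,0,0,0],[0.008,0.08,0,0,0],[0.012,0.12,0,0,0],[0.016,0.16,0,0,0],[0.02,0.2,0,0,0],[0.025,0.24,0,0,0],[0.03,0.28,0,0,0],[0.035,0.32,0,0,0]]'
python3 -m inch '[[0.004,0.04,0,0,0],[0.008,0.08,0,0,0],[0.01,0.12,0,0,0],[0.0126,0.153,0,0,0],[0.0126,0.153,0,0,0],[0.0126,0.153,0,0,0],[0.0126,0.153,0,0,0],[0.0126,0.153,0,0,0]]';python3 -m inch '[[0,0,0.02,0,0],[0,0,0.04,0,0],[0,0,0.05,0,0],[0,0,0.05,0,0],[0,0,0.05,0,0],[0,0,0.05,0,0]]'; python3 g.py 521.3 -395 93 .033
```

```text
time: 41.63
tool_pos: [503.6, -247.3, 334.6]
tcp_rot: [-3.141, 0.001, 0.031]
contact_force: [2.0, 0.2, -2.5]
grip_width: 60.1
finger_force: 30.0
time: 42.3
tool_pos: [521.5, -396.6, 335.0]
tcp_rot: [-3.14, 0.001, 0.033]
contact_force: [0.3, 0.6, -2.8]
grip_width: 60.3
finger_force: 30.0
time: 42.8
tool_pos: [521.8, -397.7, 286.9]
tcp_rot: [3.14, -0.001, 0.032]
contact_force: [-0.4, -1.0, -2.0]
grip_width: 59.4
finger_force: 30.0
now tip [ 5.21850e+02 -3.97666e+02  1.08925e+02  3.20000e-02] t 42.8 grip 59.4 J [-0.77  0.68  1.28  0.    1.17  0.77]
[-0.0005 -0.0027  0.0159] spin -0.001 rows>= 0.4
```

```bash
python3 -m inch '[[-0.0005,-0.0027,0.008,0,0],[-0.0005,-0.0027,0.012,0,0],[-0.0005,-0.0027,0.014,0,0],[-0.0005,-0.0027,0.015,0,0],[-0.0005,-0.0027,0.016,0,0],[-0.0005,-0.0027,0.016,0,0],[-0.0005,-0.0027,0.016,0,0]]'
python3 -m inch '[[0,0,0.001,0,0],[0,0,0.0015,0,0],[0,0,0.0015,0,0]]'
```

```text
time: 43.38
tool_pos: [520.8, -395.2, 270.2]
tcp_rot: [3.141, -0.0, 0.032]
contact_force: [-2.8, 1.2, 2.9]
grip_width: 59.8
finger_force: 30.0
time: 43.63
tool_pos: [520.7, -395.1, 270.2]
tcp_rot: [3.141, -0.001, 0.032]
contact_force: [-4.6, 3.9, 10.9]
grip_width: 59.8
finger_force: 30.0
```

```bash
python3 -m inch '[[0,0,-0.001,0,0],[0,0,-0.001,0,0.8],[0,0,-0.001,0,0.8],[0,0,-0.001,0,0.8],[0,0,-0.04,0,0.85],[0,0,-0.08,0,1],[0,0,-0.09,0,1],[0,0,-0.09,0,1]]'
python3 -m inch '[[0,-0.04,0,0,1],[0,-0.08,0,0,1],[0,-0.12,0,0,1],[0,-0.16,0,0,1],[0,-0.16,0,0,1],[0,-0.16,0,0,1],[0,-0.16,0,0,1]]'
python3 - <<'E'
from h import *
ps,_=find(["case_short_1"])
p=ps[0]
for d in trace(p,"case_long_1"):
    if d["rect"][0]>400 and d["rect"][2]<70: print(d["conf"],fit([(p,d["pixels"].astype(float))],(150,60,120),521,-395,[.03]))
cv2.imwrite("pics/c7.png",np.hstack([p["color"][140:330,130:530,::-1],ps[1]["color"][120:310,220:520,::-1]]))
E
python3 g.py
```

```text
time: 44.3
tool_pos: [521.4, -395.7, 362.6]
tcp_rot: [3.135, -0.006, 0.032]
contact_force: [0.7, -0.3, -0.0]
grip_width: 90.4
finger_force: 0.0
time: 44.88
tool_pos: [515.9, -235.4, 357.3]
tcp_rot: [3.141, 0.001, 0.033]
contact_force: [0.0, -0.9, -0.3]
grip_width: 91.7
finger_force: 0.0
case_short_1 conf 0.92 px [286. 179.  32.  52.] nviews 2 cost 0.076 pose [660.55  93.35  -0.12] rgb [41. 41. 41.]
case_short_1 conf 0.82 px [220. 198.  34.  48.] nviews 2 cost 0.089 pose [612.24 253.75   0.11] rgb [41. 41. 40.]
case_short_1 conf 0.76 px [205. 373.  48.  44.] nviews 2 cost 0.084 pose [194.89 281.18  -2.33] rgb [23. 85. 36.]
case_short_1 conf 0.6 px [266. 290.  32.  43.] nviews 2 cost 0.126 pose [395.72 141.2   -0.02] rgb [38.  38.5 37. ]
0.81 (np.float64(0.815656411966765), array([ 516.2 , -385.46,    0.11]))
now tip [ 5.15641e+02 -2.36366e+02  1.79588e+02  3.00000e-02] t 45.1 grip 92.0 J [-0.56  0.46  1.48 -0.    1.21  0.98]
```

View pics/c7.png

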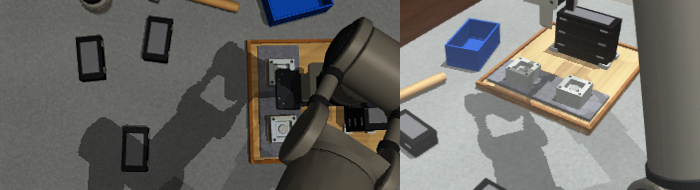

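The three long cases stand square in the bay (side crop px (588,35)). One short case has been knocked to (396,141), so I pick it first.

```bash
python3 -m inch '[[-0.01,-0.04,0,0,1],[-0.02,-0.08,0,0,1],[-0.03,-0.12,0,0,1],[-0.042,-0.16,0,0,1],[-0.054,-0.2,0,0,1],[-0.065,-0.238,0,0.02,1],[-0.076,-0.275,0,0.05,1],[-0.088,-0.31,0,0.05,1]]'
python3 -m inch '[[-0.01,-0.03,0.02,0,1],[-0.016,-0.06,0.04,0,1],[-0.016,-0.072,0.07,0,1],[-0.016,-0.072,0.1,0,1],[-0.016,-0.072,0.1,0,1],[-0.016,-0.072,0.1,0,1],[-0.016,-0.072,0.1,0,1]]'
python3 g.py 395.7 141.2 8.5 -.02
```

```text
time: 45.8
tool_pos: [417.3, 73.0, 358.1]
tcp_rot: [-3.142, -0.001, -0.021]
contact_force: [0.7, 1.0, 0.1]
grip_width: 91.7
finger_force: 0.0
time: 46.38
tool_pos: [404.1, 143.6, 259.1]
tcp_rot: [-3.142, -0.001, -0.019]
contact_force: [-0.1, -0.0, 0.2]
grip_width: 92.0
finger_force: 0.0
now tip [ 4.04097e+02  1.43611e+02  8.11050e+01 -1.90000e-02] t 46.4 grip 92.0 J [ 0.16  0.36  1.97 -0.    0.8   1.75]
[-0.0083  0.0026  0.0726] spin 0.001 rows>= 1.8
```

```bash
python3 -m inch '[[-0.0083,0.0026,0,0,1],[-0.0083,0.0026,0.04,0,1],[-0.0083,0.0026,0.072,0,1],[-0.0083,0.0026,0.072,0,1],[-0.0083,0.0026,0.072,0,1],[-0.0083,0.0026,0.072,0,0],[-0.0083,0.0026,0.072,0,0],[-0.0083,0.0026,0.072,0,0]]'
python3 -m inch '[[0,0,0,0,0],[0,0,0,0,0],[0,0,0,0,0],[0,0,-0.04,0,0],[0,0,-0.08,0,0],[0,0,-0.12,0,0],[0,0,-0.16,0,0],[0,0,-0.17,0,0]]'
python3 -m inch '[[0.01,0.04,0,0,0],[0.02,0.08,0,0,0],[0.03,0.12,0,0,0],[0.04,0.158,0,0,0],[0.05,0.196,0,0,0],[0.06,0.235,0,0,0],[0.07,0.273,0,-0.02,0],[0.08,0.31,0,-0.053,0]]'
python3 -m inch '[[0.01,0.04,0,0,0],[0.02,0.08,0,0,0],[0.03,0.12,0,0,0],[0.04,0.158,0,0,0],[0.045,0.196,0,0,0],[0.045,0.22,0,0,0],[0.045,0.22,0,0,0],[0.045,0.22,0,0,0]]'
python3 -m inch '[[0,0,0,0,0],[0,0,0,0,0],[0,0,0,0,0]]';python3 g.py 521.3 -395 128.5 .033
```

```text
time: 47.05
tool_pos: [395.5, 141.7, 187.8]
tcp_rot: [-3.141, -0.004, -0.018]
contact_force: [-0.3, 0.6, -0.4]
grip_width: 76.5
finger_force: 0.0
time: 47.72
tool_pos: [395.6, 141.9, 361.4]
tcp_rot: [-3.14, -0.009, -0.018]
contact_force: [1.7, 0.5, -2.6]
grip_width: 59.7
finger_force: 30.0
time: 48.38
tool_pos: [469.0, -171.8, 355.6]
tcp_rot: [-3.141, 0.001, 0.035]
contact_force: [1.0, 0.5, -2.4]
grip_width: 59.6
finger_force: 30.0
time: 49.05
tool_pos: [521.3, -389.1, 354.4]
tcp_rot: [-3.139, 0.002, 0.033]
contact_force: [0.2, 0.1, -3.9]
grip_width: 59.9
finger_force: 30.0
time: 49.3
tool_pos: [522.1, -386.8, 356.3]
tcp_rot: [-3.141, 0.0, 0.036]
contact_force: [0.0, -0.0, -3.3]
grip_width: 60.3
finger_force: 30.0
now tip [ 5.22074e+02 -3.86760e+02  1.78294e+02  3.60000e-02] t 49.3 grip 60.3 J [-0.76  0.61  1.22  0.    1.31  0.78]
[-0.0011  0.0082  0.0498] spin 0.003 rows>= 1.2
```

```bash
python3 -m inch '[[-0.001,0.008,0,0.003,0],[-0.001,0.008,0,0.003,0],[-0.001,0.008,0.02,0.003,0],[-0.001,0.008,0.036,0.003,0],[-0.001,0.008,0.04,0.003,0],[-0.001,0.008,0.04,0.003,0],[-0.001,0.008,0.04,0.003,0],[-0.001,0.008,0.04,0.003,0]]'
python3 g.py 521.3 -395 128.5 .033
```

```text
time: 49.97
tool_pos: [521.4, -396.3, 317.4]
tcp_rot: [3.14, -0.002, 0.032]
contact_force: [0.2, -0.5, -2.1]
grip_width: 59.6
finger_force: 30.0
now tip [ 5.21401e+02 -3.96341e+02  1.39409e+02  3.20000e-02] t 50.0 grip 59.6 J [-0.77  0.65  1.25 -0.    1.24  0.77]
[-0.0001 -0.0013  0.0109] spin -0.001 rows>= 0.3
```

```bash
python3 -m inch '[[0,-0.0012,0.005,0,0],[0,-0.0012,0.008,0,0],[0,-0.0012,0.01,0,0],[0,-0.0012,0.011,0,0],[0,-0.0012,0.0115,0,0],[0,-0.0012,0.0115,0,0],[0,-0.0012,0.0115,0,0]]'
python3 -m inch '[[0,0,0,0,0.8],[0,0,0,0,0.8],[0,0,0,0,0.8],[0,0,-0.03,0,0.85],[0,0,-0.06,0,1],[0,0,-0.07,0,1],[0,0,-0.07,0,1]]'
python3 -m inch '[[0.01,-0.04,0,0,1],[0.02,-0.08,0,0,1],[0.03,-0.12,0,0,1],[0.04,-0.155,0,0.02,1],[0.055,-0.19,0,0.05,1],[0.07,-0.225,0,0.09,1],[0.085,-0.26,0,0.13,1],[0.1,-0.295,0,0.153,1]]'
python3 g.py 660.7 93.7 100 -.12
```

```text
time: 50.55
tool_pos: [521.0, -394.7, 306.7]
tcp_rot: [3.141, -0.001, 0.032]
contact_force: [-3.5, 3.4, 9.7]
grip_width: 59.7
finger_force: 30.0
time: 51.13
tool_pos: [521.5, -395.2, 378.0]
tcp_rot: [3.137, -0.005, 0.032]
contact_force: [0.7, 0.0, 0.8]
grip_width: 90.6
finger_force: 0.0
time: 51.8
tool_pos: [611.8, -95.0, 372.7]
tcp_rot: [-3.141, 0.002, -0.123]
contact_force: [0.9, -0.9, -0.4]
grip_width: 91.9
finger_force: 0.0
now tip [ 6.11792e+02 -9.50000e+01  1.94709e+02 -1.23000e-01] t 51.8 grip 91.9 J [-0.28  0.54  1.29 -0.    1.31  1.42]
[ 0.0253 -0.1933  0.0947] spin -0.003 rows>= 5.2
```

```bash
python3 -m inch '[[0.006,-0.04,0,0,1],[0.012,-0.08,0,0,1],[0.018,-0.12,0,0,1],[0.023,-0.158,0.02,0,1],[0.025,-0.19,0.05,0,1],[0.025,-0.19,0.09,0,1],[0.025,-0.19,0.1,0,1],[0.025,-0.19,0.1,0,1]]'
python3 -m inch '[[0,0,0,0,1],[0,0,0,0,1],[0,0,0,0,1]]'
python3 - <<'E'
from h import *
find(["case_short_1"])
E
python3 g.py 660.7 93.7 8.5 -.12
```

```text
time: 52.47
tool_pos: [657.9, 88.8, 268.9]
tcp_rot: [3.14, 0.011, -0.12]
contact_force: [-1.1, -0.8, 0.2]
grip_width: 92.2
finger_force: 0.0
time: 52.72
tool_pos: [660.1, 87.5, 277.2]
tcp_rot: [-3.141, -0.004, -0.123]
contact_force: [0.7, 0.5, 0.4]
grip_width: 91.6
finger_force: 0.0
case_short_1 conf 0.91 px [213. 197.  17.  48.] nviews 2 cost 0.294 pose [611.49 255.33   0.12] rgb [44. 42. 43.]
case_short_1 conf 0.89 px [509. 235.  36.  49.] nviews 1 cost 0.092 pose [ 536.14 -447.73    0.02] rgb [20. 19. 20.]
case_short_1 conf 0.57 px [292. 170.  13.  18.] nviews 2 cost 0.537 pose [659.87  94.75  -0.16] rgb [31. 31. 33.]
case_short_1 conf 0.52 px [483. 237.   6.  66.] nviews 1 cost 0.789 pose [ 524.75 -380.76   -0.43] rgb [2. 2. 3.]
case_short_1 conf 0.41 px [455. 241. 156. 129.] nviews 1 cost 0.898 pose [ 529.53 -323.6     0.02] rgb [138. 105.  66.]
now tip [ 6.59627e+02  8.81480e+01  9.79290e+01 -1.22000e-01] t 52.9 grip 91.5 J [ 0.02  0.71  1.26 -0.    1.17  1.71]
[ 0.0004 -0.0056  0.0894] spin -0.002 rows>= 2.1
```

```bash
python3 -m inch '[[0.0004,-0.0056,0,0,1],[0.0004,-0.0056,0.04,0,1],[0.0004,-0.0056,0.075,0,1],[0.0004,-0.0056,0.089,0,1],[0.0004,-0.0056,0.089,0,1],[0.0004,-0.0056,0.089,0,1],[0.0004,-0.0056,0.089,0,0],[0.0004,-0.0056,0.089,0,0]]'
python3 -m inch '[[0,0,0,0,0],[0,0,0,0,0],[0,0,0,0,0],[0,0,-0.04,0,0],[0,0,-0.08,0,0],[0,0,-0.12,0,0],[0,0,-0.16,0,0],[0,0,-0.2,0,0]]'
python3 -m inch '[[-0.006,0.04,0,0,0],[-0.012,0.08,0,0,0],[-0.018,0.12,0,0,0],[-0.024,0.16,0,0,0],[-0.03,0.2,0,-0.03,0],[-0.036,0.24,0,-0.07,0],[-0.042,0.28,0,-0.11,0],[-0.048,0.32,0,-0.15,0]]'
python3 g.py 521.3 -395 205 .033
```

```text
time: 53.58
tool_pos: [661.3, 94.3, 187.8]
tcp_rot: [-3.141, -0.004, -0.121]
contact_force: [0.2, 0.6, 0.3]
grip_width: 82.7
finger_force: 0.0
time: 54.25
tool_pos: [660.0, 94.2, 387.3]
tcp_rot: [3.141, 0.001, -0.121]
contact_force: [1.0, 0.7, -2.4]
grip_width: 59.9
finger_force: 30.0
time: 54.92
tool_pos: [573.1, -219.3, 385.5]
tcp_rot: [-3.141, 0.0, 0.031]
contact_force: [1.9, -0.4, -2.0]
grip_width: 60.2
finger_force: 30.0
now tip [ 5.73125e+02 -2.19280e+02  2.07478e+02  3.10000e-02] t 54.9 grip 60.2 J [-0.49  0.52  1.29  0.    1.33  1.05]
[-0.0572  0.174   0.0025] spin -0.002 rows>= 4.4
```

```bash
python3 -m inch '[[-0.013,0.04,0,0,0],[-0.026,0.08,0,0,0],[-0.039,0.118,0,0,0],[-0.05,0.156,0,0,0],[-0.0572,0.179,0,0,0],[-0.0572,0.179,0,0,0],[-0.0572,0.179,0,0,0],[-0.0572,0.179,0,0,0]]'
python3 -m inch '[[0,0,0,0,0],[0,0,0,0,0],[0,0,0.015,0,0],[0,0,0.03,0,0],[0,0,0.03,0,0],[0,0,0.03,0,0],[0,0,0.03,0,0]]'; python3 g.py 521.3 -395 164.5 .033
```

```text
time: 55.58
tool_pos: [522.2, -397.6, 385.2]
tcp_rot: [-3.14, 0.0, 0.029]
contact_force: [0.6, 0.1, -2.4]
grip_width: 59.9
finger_force: 30.0
time: 56.17
tool_pos: [522.6, -397.7, 356.5]
tcp_rot: [3.141, -0.001, 0.03]
contact_force: [0.9, -1.0, -1.8]
grip_width: 59.6
finger_force: 30.0
now tip [ 5.22613e+02 -3.97725e+02  1.78515e+02  3.00000e-02] t 56.2 grip 59.6 J [-0.77  0.62  1.19 -0.    1.32  0.77]
[-0.0012 -0.0028  0.014 ] spin -0.003 rows>= 0.3
```

```bash
python3 -m inch '[[-0.0012,-0.0028,0.005,-0.003,0],[-0.0012,-0.0028,0.009,-0.003,0],[-0.0012,-0.0028,0.012,-0.003,0],[-0.0012,-0.0028,0.0135,-0.003,0],[-0.0012,-0.0028,0.0145,-0.003,0],[-0.0012,-0.0028,0.0145,-0.003,0],[-0.0012,-0.0028,0.0145,-0.003,0]]'
python3 -m inch '[[0,0,0,0,0.8],[0,0,0,0,0.8],[0,0,0,0,0.8],[0,0,-0.03,0,0.85],[0,0,-0.06,0,1],[0,0,-0.07,0,1],[0,0,-0.07,0,1]]'
python3 -m inch '[[0.007,-0.04,0,0,1],[0.014,-0.08,0,0,1],[0.021,-0.12,0,0,1],[0.028,-0.16,0,0,1],[0.035,-0.2,0,0,1],[0.042,-0.24,0,0,1],[0.049,-0.28,0,-0.04,1],[0.056,-0.32,0,-0.077,1]]'
python3 - <<'E'
from h import *
find(["case_short_1"])
E
python3 g.py 612 253.8 110 .11
```

```text
time: 56.75
tool_pos: [520.8, -395.0, 351.2]
tcp_rot: [3.133, -0.008, 0.032]
contact_force: [-10.4, 8.1, 40.3]
grip_width: 60.1
finger_force: 30.1
time: 57.33
tool_pos: [521.2, -395.6, 414.0]
tcp_rot: [3.137, -0.004, 0.032]
contact_force: [0.4, 0.2, 0.0]
grip_width: 90.5
finger_force: 0.0
time: 58.0
tool_pos: [566.4, -71.8, 408.9]
tcp_rot: [-3.141, 0.003, 0.11]
contact_force: [1.1, 0.4, -0.2]
grip_width: 91.8
finger_force: 0.0
case_short_1 conf 0.96 px [518. 231.  39.  60.] nviews 2 cost 0.606 pose [ 543.43 -467.73   -0.05] rgb [19. 18. 18.]
case_short_1 conf 0.87 px [221. 197.  33.  51.] nviews 1 cost 0.066 pose [611.65 252.1    0.13] rgb [42. 42. 42.]
case_short_1 conf 0.71 px [203. 372.  49.  48.] nviews 2 cost 0.082 pose [194.14 280.26  -2.32] rgb [16. 48. 30.]
now tip [ 5.66649e+02 -7.26690e+01  2.31340e+02  1.11000e-01] t 58.2 grip 91.7 J [-0.26  0.42  1.38 -0.    1.34  1.2 ]
[ 0.0813 -0.3194  0.1213] spin 0.001 rows>= 8.4
```

The last placement met resistance 8 mm high (perhaps a grip slip), so I look at the column.

```bash
python3 - <<'E'
from h import *
a=capture("side");b=capture("top")
cv2.imwrite("pics/c8.png",np.hstack([cv2.resize(a["color"][70:230,330:490,::-1],(400,400),interpolation=cv2.INTER_CUBIC),cv2.resize(b["color"][175:305,400:530,::-1],(400,400),interpolation=cv2.INTER_CUBIC)]))
E
```

```text
(no output)
```

View pics/c8.png

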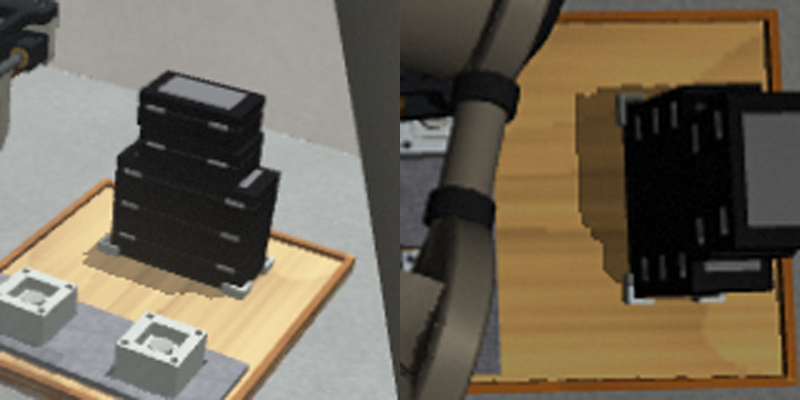

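```bash
python3 - <<'E'
from h import *
for n,(c0,c1,r0,r1) in dict(top=(505,560,200,265),side=(380,445,90,120)).items():
    p=capture(n); g=p["color"].astype(int); m=np.zeros((480,640),np.uint8)
    m[r0:r1,c0:c1]=((g.max(2)>75)&(g.max(2)-g.min(2)<15))[r0:r1,c0:c1]
    k,L,st,ce=cv2.connectedComponentsWithStats(m); i=1+np.argmax(st[1:,4]); print(n,st[i],ce[i],onplane(p,ce[i],192))
    c=cv2.findContours((L==i).astype(np.uint8),0,2)[0][0]
    print(cv2.minAreaRect(np.float32([onplane(p,u[0],192)[:2] for u in c])))
    P=proj(p,box(521.3,-395,.033,(105,60,36),156)); Q=proj(p,box(521.3,-395,.033,(150,60,36),84))
    im=p["color"][...,::-1].copy()
    for X in(P,Q): cv2.polylines(im,[np.int32(cv2.convexHull(np.float32(X)))],1,(0,255,255),1)
    cv2.imwrite(f"pics/o_{n}.png",im)
a=cv2.imread("pics/o_top.png")[180:300,450:570];b=cv2.imread("pics/o_side.png")[70:210,350:490]
cv2.imwrite("pics/o9.png",np.hstack([cv2.resize(a,(400,400)),cv2.resize(b,(400,400))]))
E
```

```text
top [ 524  200   36   65 1662] [546.42 231.85] [ 521.78 -448.14  192.  ]
((521.6563720703125, -441.0555419921875), (131.2330780029297, 73.34868621826172), 1.0924452543258667)
side [ 380   90   65   30 1353] [413.99 100.95] [ 533.93 -430.24  192.  ]
((526.7133178710938, -417.21527099609375), (162.83944702148438, 186.87608337402344), 30.87748146057129)
```

View pics/o9.png

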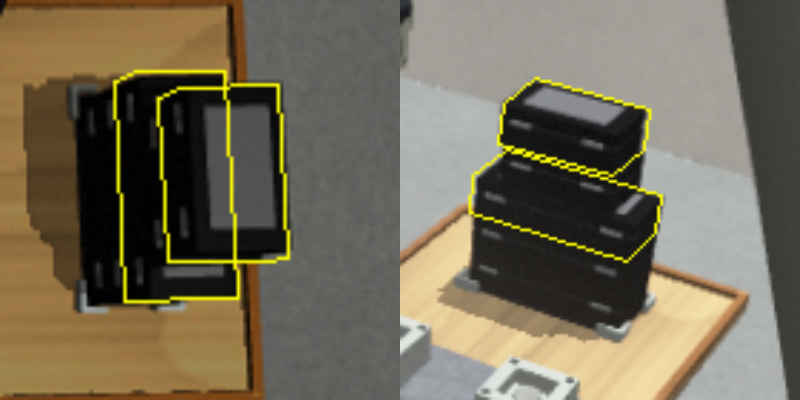

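Overlay: the predicted outlines of the top long case and top short case fit the picture within about 1 px in both views, so the column is square and at the right height. On to the last short case.

```bash
python3 -m inch '[[0.01,-0.04,0,0,1],[0.02,-0.08,0,0,1],[0.03,-0.12,0,0,1],[0.04,-0.16,0,0,1],[0.05,-0.2,0,0,1],[0.06,-0.238,0,0,1],[0.07,-0.276,0,0,1],[0.081,-0.314,0.01,0,1]]'
python3 -m inch '[[0,-0.005,0.04,0,1],[0,-0.005,0.08,0,1],[0,-0.005,0.11,0,1],[0,-0.005,0.11,0,1],[0,-0.005,0.11,0,1],[0,-0.005,0.11,0,1],[0,-0.005,0.11,0,1]]'; python3 g.py 612 253.5 8.5 .115
```

```text
time: 59.07
tool_pos: [613.9, 247.7, 402.8]
tcp_rot: [-3.141, -0.004, 0.107]
contact_force: [0.2, 0.1, 0.7]
grip_width: 92.0
finger_force: 0.0
time: 59.65
tool_pos: [613.6, 251.6, 294.2]
tcp_rot: [-3.141, -0.005, 0.108]
contact_force: [-0.1, 0.3, 0.8]
grip_width: 91.6
finger_force: 0.0
now tip [6.13634e+02 2.51557e+02 1.16150e+02 1.08000e-01] t 59.6 grip 91.6 J [ 0.27  0.69  1.25 -0.    1.2   1.74]
[-0.0014 -0.0021  0.1077] spin -0.007 rows>= 2.6
```

```bash
python3 -m inch '[[-0.0014,-0.0021,0.04,-0.007,1],[-0.0014,-0.0021,0.08,-0.007,1],[-0.0014,-0.0021,0.107,-0.007,1],[-0.0014,-0.0021,0.107,-0.007,1],[-0.0014,-0.0021,0.107,-0.007,1],[-0.0014,-0.0021,0.107,-0.007,0],[-0.0014,-0.0021,0.107,-0.007,0],[-0.0014,-0.0021,0.107,-0.007,0]]'
python3 -m inch '[[0,0,0,0,0],[0,0,0,0,0],[0,0,0,0,0],[0,0,-0.04,0,0],[0,0,-0.08,0,0],[0,0,-0.12,0,0],[0,0,-0.16,0,0],[0,0,-0.2,0,0]]'
python3 -m inch '[[0,0,-0.03,0,0],[0,0,-0.04,0,0],[-0.01,0.038,-0.04,0,0],[-0.02,0.076,-0.04,0,0],[-0.03,0.114,-0.04,0,0],[-0.04,0.153,-0.04,0,0],[-0.05,0.192,-0.04,0,0],[-0.06,0.23,-0.04,0,0]]'
python3 g.py 521.3 -395 240 .033
```

```text
time: 60.32
tool_pos: [611.8, 254.2, 186.9]
tcp_rot: [-3.141, -0.005, 0.116]
contact_force: [0.0, 0.2, -0.3]
grip_width: 76.5
finger_force: 0.0
time: 60.98
tool_pos: [610.5, 253.9, 385.4]
tcp_rot: [3.141, 0.001, 0.116]
contact_force: [1.3, 0.0, -4.0]
grip_width: 60.0
finger_force: 30.0
time: 61.65
tool_pos: [577.1, 16.9, 421.9]
tcp_rot: [-3.141, 0.003, 0.116]
contact_force: [0.7, -0.6, -2.4]
grip_width: 60.0
finger_force: 30.0
now tip [5.77081e+02 1.68910e+01 2.43899e+02 1.16000e-01] t 61.6 grip 60.0 J [-0.1   0.43  1.34 -0.    1.37  1.35]
[-0.1031  0.4027  0.0039] spin 0.083 rows>= 10.0
```

```bash
python3 -m inch '[[-0.01,0.038,0,0,0],[-0.02,0.076,0,0,0],[-0.03,0.114,0,0,0],[-0.04,0.153,0,0,0],[-0.05,0.192,0,0.03,0],[-0.06,0.23,0,0.06,0],[-0.07,0.268,0,0.083,0],[-0.077,0.3,0,0.083,0]]'
python3 -m inch '[[-0.008,0.035,0,0,0],[-0.017,0.07,0,0,0],[-0.017,0.1,0,0,0],[-0.017,0.1,0,0,0],[-0.017,0.1,0,0,0],[-0.017,0.1,0,0,0],[-0.017,0.1,0,0,0],[-0.017,0.1,0,0,0]]'; python3 g.py 521.3 -395 200.5 .033
```

```text
time: 62.32
tool_pos: [535.0, -290.8, 421.7]
tcp_rot: [-3.14, 0.003, 0.03]
contact_force: [1.1, -0.1, -3.4]
grip_width: 60.0
finger_force: 30.0
time: 62.98
tool_pos: [522.8, -387.5, 423.8]
tcp_rot: [-3.141, 0.0, 0.034]
contact_force: [0.5, 0.6, -3.0]
grip_width: 60.1
finger_force: 30.0
now tip [ 5.22813e+02 -3.87457e+02  2.45842e+02  3.40000e-02] t 63.0 grip 60.1 J [-0.76  0.57  1.1   0.    1.47  0.78]
[-0.0018  0.0075  0.0453] spin 0.001 rows>= 1.1
```

```bash
python3 -m inch '[[-0.0018,0.0075,0,0,0],[-0.0018,0.0075,0.015,0,0],[-0.0018,0.0075,0.03,0,0],[-0.0018,0.0075,0.033,0,0],[-0.0018,0.0075,0.033,0,0],[-0.0018,0.0075,0.033,0,0],[-0.0018,0.0075,0.033,0,0]]'
python3 g.py 521.3 -395 200.5 .033
```

```text
time: 63.57
tool_pos: [521.0, -396.4, 392.3]
tcp_rot: [3.14, -0.001, 0.033]
contact_force: [-0.3, -0.3, -2.4]
grip_width: 60.1
finger_force: 30.0
now tip [ 5.21034e+02 -3.96354e+02  2.14297e+02  3.30000e-02] t 63.6 grip 60.1 J [-0.77  0.59  1.15 -0.    1.4   0.77]
[ 0.0003 -0.0013  0.0138] spin 0.0 rows>= 0.3
```

```bash
python3 -m inch '[[0,-0.0012,0.003,0,0],[0,-0.0012,0.006,0,0],[0,-0.0012,0.008,0,0],[0,-0.0012,0.009,0,0]]'; python3 -m inch '[[0,0,0.001,0,0],[0,0,0.002,0,0],[0,0,0.003,0,0],[0,0,0.003,0,0]]';python3 g.py 521.3 -395 200.5 .033
```

```text
time: 63.9
tool_pos: [520.8, -395.0, 381.7]
tcp_rot: [-3.141, 0.0, 0.033]
contact_force: [0.1, 0.3, -3.1]
grip_width: 59.8
finger_force: 30.0
time: 64.23
tool_pos: [520.8, -395.1, 378.8]
tcp_rot: [-3.141, 0.0, 0.033]
contact_force: [0.0, 0.6, -2.5]
grip_width: 59.8
finger_force: 30.0
now tip [ 5.20793e+02 -3.95129e+02  2.00824e+02  3.30000e-02] t 64.2 grip 59.8 J [-0.77  0.6   1.17 -0.    1.37  0.77]
[ 0.0005 -0.0001  0.0003] spin -0.0 rows>= 0.0
```

```bash
python3 -m inch '[[0.0005,0,0.001,0,0],[0.0005,0,0.0015,0,0],[0.0005,0,0.0015,0,0],[0.0005,0,0.0015,0,0.8],[0.0005,0,0.0015,0,0.8],[0.0005,0,0.0015,0,0.8],[0.0005,0,-0.02,0,0.9]]'
python3 -m inch '[[0,0,-0.03,0,1],[0,0,-0.04,0,1],[0,0,-0.04,0,1],[0,-0.04,-0.04,0,1],[0,-0.08,-0.04,0,1],[0,-0.12,-0.04,0,1],[0,-0.16,-0.04,0,1],[0,-0.2,-0.04,0,1]]'
python3 -m inch '[[0,-0.04,0,0,1],[0,-0.08,0,0,1],[0,-0.12,0,0,1],[0,-0.16,0,0,1],[0,-0.2,0,0,1],[0,-0.24,0,0,1],[0,-0.24,0,0,1],[0,-0.24,0,0,1]]'
python3 - <<'E'
from h import *
T=[]
for n,(c0,c1,r0,r1) in dict(top=(375,575,160,310),side=(290,490,60,260)).items():
    p=capture(n); im=p["color"][...,::-1].copy()
    for s,z in(((105,60,36),192),((105,60,36),156),((150,60,36),84)):
        cv2.polylines(im,[np.int32(cv2.convexHull(np.float32(proj(p,box(521.3,-395,.033,s,z)))))],1,(0,255,255),1)
    T.append(cv2.resize(np.hstack([p["color"][r0:r1,c0:c1,::-1],im[r0:r1,c0:c1]]),(800,300)))
cv2.imwrite("pics/fin.png",np.vstack(T))
E
python3 g.py
```

```text
time: 64.82
tool_pos: [520.9, -394.8, 395.3]
tcp_rot: [-3.136, 0.005, 0.033]
contact_force: [-0.1, 0.3, -0.8]
grip_width: 76.6
finger_force: 0.0
time: 65.48
tool_pos: [514.0, -193.4, 437.6]
tcp_rot: [-3.141, 0.002, 0.032]
contact_force: [1.2, 0.4, 1.2]
grip_width: 91.9
finger_force: 0.0
time: 66.15
tool_pos: [506.4, 46.6, 438.0]
tcp_rot: [3.141, 0.001, 0.037]
contact_force: [0.3, 0.2, -0.6]
grip_width: 91.5
finger_force: 0.0
now tip [5.06804e+02 4.42230e+01 2.60245e+02 3.30000e-02] t 66.2 grip 91.5 J [-0.06  0.29  1.51 -0.    1.35  1.47]
```

View pics/fin.png

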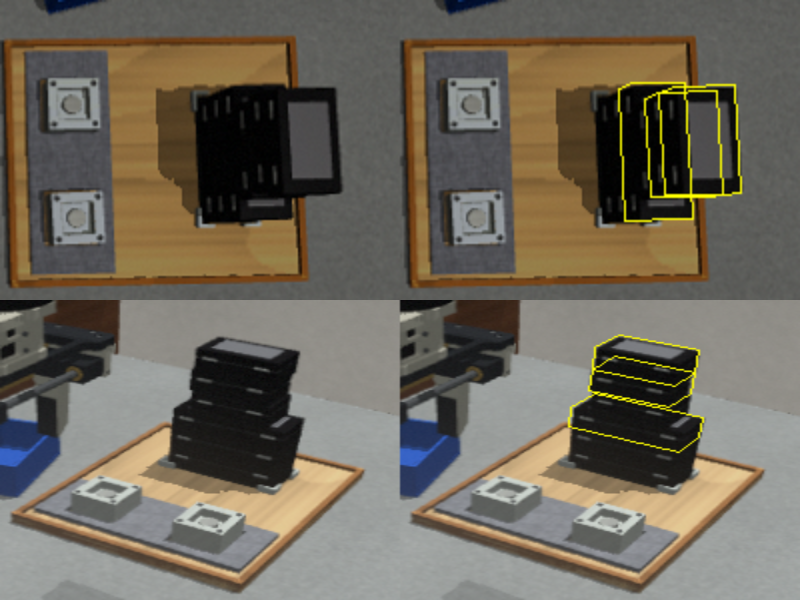

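The column of six stands square, and the predicted outlines match the picture. Both inserts sit flat in the pockets with their cavities up, and the gripper is clear. Handing in.

```bash
python3 -c "
from plant import *
print(close_job())"
```

```text
the job is handed in; nothing more can be done
None
```

I handed the job in: both inserts lie cavity up in the pockets, and all six black cases (three long under three short) stand in a square column in the bay, with the jar, hammer, bin and green case never touched. The hand-in reported no verdict.

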